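Clear the spent reagent cassettes onto the roller lane

ROBOT

A 6-joint arm with a two-finger parallel gripper is mounted at the origin on the work surface. World frame = base frame: x ahead of the robot, y to its left, z up, the work surface at z = 0. Lengths are in mm, angles in rad, forces in N, time in s.
With the tool pointing down it reaches from about 400 to 925 mm from the base axis. Payload 12.5 kg.
Tool frame: the origin (TCP) lies at the very end of the fingers, on their centre line; the grasp point (between the pads) lies 19 mm behind it (env.tcp_to_grasp is the distance from the TCP to the grasp point, in mm); z points along the fingers, x is the direction in which the jaws open and shut, and the axes are right-handed (so a half turn about z gives the same grasp; the last joint's range is limited). The gripper opens to 95 mm and grips with 3 to 60 N. Pads are 20 mm wide; open, the fingers measure 119 mm over their backs; the gripper's body (75 mm by 180 mm) begins 59 mm behind the grasp point.
Start: joints at [1.205, 0.491, 1.559, -0, 1.092, -0.106], TCP at [160.538, 604.051, 187.661] pointing down, gripper open.
Joint ranges: [-3.1, 3.1], [-0.84, 2.19], [0.05, 2.79], [-1.13, 4.28], [0.06, 2.93], [-2.69, 2.69]. Speed limits (rad/s): [2.22, 2.22, 2.79, 3.14, 3.14, 3.14].

INTERFACE

Orientations are given as [roll, pitch, yaw] about the fixed x, y, z axes, in that order (R = Rz(yaw) Ry(pitch) Rx(roll)).
In Python, from cell import env, vision, job gives the robot as it stands.
- The arm moves only by the shell command python3 -m pendant 'ROWS' [OPENING]. ROWS is JSON, a list of rows, each a list of 4 numbers: the shift along the tool's x, y, z in mm, then the turn about the tool's z in degrees. In form: [[tx, ty, tz, turn], ...]. A call has 1 to 8 rows; each row is the pose to reach, as a shift and turn from the pose measured when the call began, along the tool's axes at that moment; what a row does not reach only later rows make up. A row lasts 1/8 s, in which the tool goes at most 62.5 mm and 10.7 degrees, less where a joint would pass 70% of its speed; a pose out of reach is approached as far as the arm can. A call with a gripper value outside its range is refused whole. OPENING is the closure, from 0 (fully open) to 1 (shut), set as the call begins (- or left out, the last holds). The fingers move at their own pace and stop on an object; the grip force is fixed at half the most. Time passes only in rows, so rows that repeat a pose let the fingers close. It gives the time, the measured TCP pose, the force and the opening at its end, in the units of the state.
- env.state(): the state, without advancing time (a new reading comes with each control period).
- vision.read_camera(name): name is "scene" or "top" or "wrist"; returns a dict with "pixels" (480x640x3 uint8, red, green, blue), "intrinsics" (3x3 intrinsics, pixels), "k1" (the pictures are not rectified: a ray, as slopes to the right and down, at radius r is drawn at 1 + k1 r^2 times it, then the intrinsics apply), "R" (3x3) and "t" (3): a world point X has camera coordinates R X + t; the wrist camera has in their place "tool_from_camera" (4x4, takes a point from camera to tool coordinates, whose origin is the TCP and whose axes are the tool frame's). Camera axes: x right, y down, z forward; pixel columns grow to the right and rows downward; lengths in mm; the calibration is good to about 2 mm. A picture is of the moment at which its call begins: read the wrist's pose just before it. There is no depth.
- job.job_done(): hands the job in, once; it reports no verdict.
Trained networks look in a picture, given as the dict that the camera call returned (one of the last four; its "shot" number tells which), for a name from the list of things; names that differ only in an ending like _2 or _b are one class to them, and where a whole thing is asked for, a point or a joint stands for the part that bears it (a point fixed in the world has none). Each returns a list of dicts, best first, with "confidence" (0 to 1); they miss things now and then, are a little off and sometimes report something else, mostly with a low value. They report only what shows in the picture. A call takes as long as a camera call.
- vision.find_in(picture, query): "at" ([x, y, z] in mm, in the coordinates of the camera as it stood for that picture, good to about 4 mm: the middle of the surface that is visible of it).
- vision.regions_of(picture, query): "pixels" (480x640 bool, what is visible of it).
The state is a dict: "t": time; "joints": joint angles; "qvel": joint speeds; "tau": joint torques, N m; "eef_pos": TCP position; "tcp_rot": TCP orientation; "ft_force": force on the tool from outside, world axes, zero at the start; "moment": the same for the moment, N m; "opening": opening from 0.0 (shut) to 1.0 (fully open).
Only numpy, scipy, OpenCV 4.12 (cv2) and the standard library are available. Lean on these libraries where they do the work, as an engineer would, in place of code of your own. Each camera call takes 0.05 s, during which the arm holds its last target.

TASK

Two spent reagent cassettes, one long and one short, are snapped into leaning bays: press a cassette's snap tab in as you draw it out, without forcing the latch, and put it upright on the upper part of the sloped roller lane, lengthways and without dropping it, so that it rolls down under the arch. Do the long one first and let it come to rest at the stop; only then take out the short one and put it on behind, so that it rests up against the long one. Leave everything else on the bench where it stands.

Things in the scene. Friction and masses are not known exactly. Their poses are not given: they have to be found in the camera images.
- long_center (a point): the long reagent cassette: plain white plastic, grey deck with round black caps, 130 mm long (its x), 44 mm wide (y), 90 mm high (z), 0.25 to 0.5 kg. This point is its centre, 45 mm above its underside. Docked, its z (its top) leans 25 degrees from vertical towards the bay's -x. A sprung snap tab is on its +y side, in the middle of its length
- long_cassette: the long cassette, origin at the centre of its underside. Its snap tab is a grey ribbed plate on the +y side: 34 mm wide (in x), 10 to 78 mm above the underside. Docked, it can be touched from 32 mm (top of bay and catch) upwards; a good grip is 58 to 66 mm above the underside, fingers along y, one on the tab and one on the opposite wall
- long_tab (a joint): inward travel of the long cassette's sprung tab, m: 0 out (latched), 0.006 fully in; 3 N starts it, 7 N at the end; it springs out when let go. Its outer face is 29 mm from the cassette's mid-plane when out, 23 mm when in; tab to opposite wall (pinched together) is 51 mm out, 45 mm in. More than 4 mm of press frees it
- long_bay: the long cassette's bay: origin at the centre of the pocket's floor; z is the way out (25 degrees from vertical, towards -x), x along the cassette, y across. Grey walls 32 mm high, pocket 4 mm longer and 3 mm wider than the cassette; raise it over 35 mm along z to clear it. Steel catch on the +y side
- long_catch: steel catch on the +y side of the long bay, up to 46 mm from the middle, top 32 mm above the pocket floor; frame as long_bay. The tab's tooth (14 to 23 mm above the cassette's underside, 6.5 mm farther out than the tab) hooks below it; with the tab fully in and the cassette centred it passes with 2 mm to spare
- long_head (a point): reader head (black, 26 x 60 x 20 mm, this is its centre) on a swan neck over the long bay, so that the gripper does not fit straight down: come in and draw out along the bay's leaning z. About 100 mm from the bay's z axis, on its +x side; top of neck 275 mm above the bench, its post behind (+x). Once out of the bay, move the cassette towards -x before going up
- short_center (a point): the short reagent cassette: plain white plastic, grey deck with round black caps, 95 mm long (its x), 44 mm wide (y), 90 mm high (z), 0.18 to 0.36 kg. This point is its centre, 45 mm above its underside. Docked, its z (its top) leans 25 degrees from vertical towards the bay's -x. A sprung snap tab is on its -y side, in the middle of its length
- short_cassette: the short cassette, origin at the centre of its underside. Its snap tab is a grey ribbed plate on the -y side: 34 mm wide (in x), 10 to 78 mm above the underside. Docked, it can be touched from 32 mm (top of bay and catch) upwards; a good grip is 58 to 66 mm above the underside, fingers along y, one on the tab and one on the opposite wall
- short_tab (a joint): inward travel of the short cassette's sprung tab, m: 0 out (latched), 0.006 fully in; 3 N starts it, 7 N at the end; it springs out when let go. Its outer face is 29 mm from the cassette's mid-plane when out, 23 mm when in; tab to opposite wall (pinched together) is 51 mm out, 45 mm in. More than 4 mm of press frees it
- short_bay: the short cassette's bay: origin at the centre of the pocket's floor; z is the way out (25 degrees from vertical, towards -x), x along the cassette, y across. Grey walls 32 mm high, pocket 4 mm longer and 3 mm wider than the cassette; raise it over 35 mm along z to clear it. Steel catch on the -y side
- short_catch: steel catch on the -y side of the short bay, up to 46 mm from the middle, top 32 mm above the pocket floor; frame as short_bay. The tab's tooth (14 to 23 mm above the cassette's underside, 6.5 mm farther out than the tab) hooks below it; with the tab fully in and the cassette centred it passes with 2 mm to spare
- short_head (a point): reader head (black, 26 x 60 x 20 mm, this is its centre) on a swan neck over the short bay, so that the gripper does not fit straight down: come in and draw out along the bay's leaning z. About 100 mm from the bay's z axis, on its +x side; top of neck 275 mm above the bench, its post behind (+x). Once out of the bay, move the cassette towards -x before going up
- lane_bed: sloped roller lane, 350 mm long: steel rollers between two side rails 58 mm apart inside that stand 9 mm above the rollers. Origin at the lane's middle on the plane of the roller tops; x points up the lane (10 degrees), y across, z square to the rollers. At the low end a rubber stop, its face at x = -165 mm, 30 mm high
- lane_arch (a point): underside of the black arch over the lane (34 mm wide, 118 mm above the rollers, posts at y = +-54 mm) at lane x = -100 mm, over where the long cassette comes to rest (centre at lane x = -100 mm; the short one's centre then rests at x = +12 mm). Axes as lane_bed
- lane_load (a point): on the roller tops, mid-width, at lane x = +70 mm: the middle of the free upper part, x = 0 to +170 mm, where cassettes are put on. Let go there they roll down by themselves, slowly (braked rollers, a few seconds)
- wash_bottle: clear bottle, 64 mm wide, 160 mm high; origin under its middle; leave it alone
- pot_a: specimen pot, blue lid, 54 mm wide, 65 mm high; origin under its middle; leave it alone
- pot_b: specimen pot, blue lid, 54 mm wide, 65 mm high; origin under its middle; leave it alone
- beaker: glass beaker, 72 mm wide, 90 mm high; origin under its middle; leave it alone
- media_bottle: glass bottle, blue cap, 74 mm wide, 150 mm high; origin under its middle; leave it alone
- tip_tray: clear divided tray, 120 x 90 x 45 mm; origin under its middle; leave it alone
- carton: cardboard carton, 70 x 100 x 50 mm; origin under its middle; leave it alone

How it is judged (in metres and radians):
On the way, in this order (a step that is already met when the one before it is completed fails the run):
1. the long cassette is drawn out of its bay (z of long_center in the frame of long_bay above 0.085 m), for 0.1 s.
2. the long cassette rests upright at the lane's stop (x of long_center in the frame of lane_bed between -0.11 and -0.092 m and y of long_center in the frame of lane_bed between -0.015 and 0.015 m and z of long_center in the frame of lane_bed between 0.038 and 0.052 m and angle between the z axis of long_center and the z axis of lane_bed, either way round below 0.1 rad and angle between the x axis of long_center and the x axis of lane_bed, either way round below 0.2 rad and linear speed of long_cassette below 0.02 m/s and contact force between long_cassette and the fingers below 0.2 N), for 0.3 s.
3. the short cassette is drawn out of its bay (z of short_center in the frame of short_bay above 0.085 m), for 0.1 s.
At the end, for the whole second after the job is handed in: Both cassettes rest still and upright on the roller lane, lengthways: the long one at the stop (within 8 mm), the short one behind it and up against it (within 10 mm), both sitting down on the rollers (within 7 mm), within 15 mm of the lane's middle (x of long_center in the frame of lane_bed between -0.11 and -0.092 m and y of long_center in the frame of lane_bed between -0.015 and 0.015 m and z of long_center in the frame of lane_bed between 0.038 and 0.052 m and angle between the z axis of each of long_center, short_center and the z axis of lane_bed, either way round below 0.1 rad and angle between the x axis of each of long_center, short_center and the x axis of lane_bed, either way round below 0.2 rad and x of short_center in the frame of lane_bed between 0 and 0.022 m and y of short_center in the frame of lane_bed between -0.015 and 0.015 m and z of short_center in the frame of lane_bed between 0.038 and 0.052 m and linear speed of each of long_cassette, short_cassette below 0.02 m/s); the robot touches nothing.
It fails at once if a bystander is moved more than 30 mm or tipped (distance of any of wash_bottle, pot_a, pot_b, beaker, media_bottle, tip_tray, carton from where it was at the start of the episode above 0.03 m or angle between any of wash_bottle, pot_a, pot_b, beaker, media_bottle, tip_tray, carton's own z axis and vertical above 0.4 rad).
It fails at once if a latch is forced: more than 45 N between a cassette and its steel catch (contact force between long_cassette and long_catch above 45 N or contact force between short_cassette and short_catch above 45 N).
It fails at once if a cassette is let go over the lane with its centre more than 67 mm above the rollers (dropped over 20 mm) ((contact force between long_cassette and the fingers below 0.05 N and z of long_center in the frame of lane_bed above 0.067 m and x of long_center in the frame of lane_bed between -0.18 and 0.18 m and y of long_center in the frame of lane_bed between -0.05 and 0.05 m) or (contact force between short_cassette and the fingers below 0.05 N and z of short_center in the frame of lane_bed above 0.067 m and x of short_center in the frame of lane_bed between -0.18 and 0.18 m and y of short_center in the frame of lane_bed between -0.05 and 0.05 m)).
It fails at once if a cassette is slammed: more than 70 N on the lane (contact force between any of long_cassette, short_cassette and lane_bed above 70 N).
It also fails if it takes over 69 s, if anything falls off the work surface, if the arm or the gripper's body presses on something with over 40 N, if the wrist force passes 120 N, or if a joint passes its speed limit or range.

## Working session

There is one attempt and no reset: what is moved stays moved. The work goes in short steps, Python scripts to look and compute and a shell command to move; the robot and the scene stay as the last step left them, time stands still between calls to the robot, and variables do not carry over. Pictures are saved under pics/ and viewed, and the job is handed in when it is done.

```bash
ls -la; mkdir -p pics; cat > h.py <<'E'
import numpy as np, cv2
from cell import env, vision, job
from scipy.spatial.transform import Rotation as Ro
def save(p,n): cv2.imwrite('pics/'+n,cv2.cvtColor(p['pixels'],cv2.COLOR_RGB2BGR))
def campose(p,st=None):
    # returns Rwc,twc : world = Rwc c + twc
    if 'R' in p:
        R=np.array(p['R']);t=np.array(p['t']);return R.T,-R.T@t
    T=np.array(p['tool_from_camera']);Rt=Ro.from_euler('xyz',st['tcp_rot']).as_matrix()
    return Rt@T[:3,:3],Rt@T[:3,3]+np.array(st['eef_pos'])
def proj(p,X,st=None):
    R,t=campose(p,st);c=(np.atleast_2d(X)-t)@R
    s=c[:,:2]/c[:,2:];r2=(s**2).sum(1,keepdims=True);s=s*(1+p['k1']*r2)
    K=np.array(p['intrinsics']);return s*[K[0,0],K[1,1]]+[K[0,2],K[1,2]]
def ray(p,uv,st=None):
    K=np.array(p['intrinsics']);uv=np.atleast_2d(uv).astype(float)
    d=(uv-[K[0,2],K[1,2]])/[K[0,0],K[1,1]];s=d.copy()
    for _ in range(20): s=d/(1+p['k1']*(s**2).sum(1,keepdims=True))
    R,t=campose(p,st);v=np.c_[s,np.ones(len(s))]@R.T
    return t,v/np.linalg.norm(v,axis=1,keepdims=True)
def onplane(p,uv,z,st=None):
    t,v=ray(p,uv,st);return t+v*((z-t[2])/v[:,2:])
E
python3 - <<'E'
from h import *
st=env.state();print(st);print(env.tcp_to_grasp)
for n in ['scene','top','wrist']:
    st=env.state()
    p=vision.read_camera(n);save(p,n+'0.png');R,t=campose(p,st);print(n,t.round(),R[:,2].round(2),p['k1'],np.array(p['intrinsics']).round().tolist())
    for q in ['long_cassette','short_cassette','long_tab','short_tab','long_bay','short_bay','long_catch','short_catch','long_head','short_head','lane_bed','lane_arch','wash_bottle','pot_a','beaker','media_bottle','tip_tray','carton']:
        try:
            for d in vision.find_in(p,q)[:2]:
                print(' ',q,round(d['confidence'],2),(R@np.array(d['at'])+t).round())
        except Exception as e: print(q,e)
E
```

```text
total 12
drwxr-xr-x  3 agent agent 4096 Dec  7 05:22 .
drwxr-xr-x 23 root  root  4096 Dec  7 05:22 ..
drwxr-xr-x  2 agent agent 4096 Dec  7 05:22 pics
{'t': 0.0, 'joints': array([ 1.20539525e+00,  4.91522740e-01,  1.55942554e+00, -1.06421084e-05,
        1.09165423e+00, -1.05615698e-01]), 'qvel': array([-1.69554907e-03, -1.12692836e-04, -3.36985042e-04,  6.49928868e-05,
        3.58080121e-04, -8.94887170e-04]), 'tau': array([-5.18670695e-04, -6.12634349e+01, -2.58181858e+01,  6.91882940e-02,
        4.80949378e-02, -6.72636133e-05]), 'eef_pos': array([160.44692592, 603.79802824, 187.09285942]), 'tcp_rot': array([-3.14149558e+00,  1.00522292e-03,  1.31101590e+00]), 'ft_force': array([-0.41685152, -0.06840708, -0.08809402]), 'moment': array([0.01824066, 0.02426945, 0.02921372]), 'opening': 0.9985076420853543}
18.8
scene [ 978. -331. 1075.] [-0.35  0.33 -0.88] -0.026193046308818056 [[437.0, 0.0, 327.0], [0.0, 437.0, 248.0], [0.0, 0.0, 1.0]]
  long_cassette 0.76 [ 565. -277.  133.]
  short_cassette 0.79 [601. 246. 126.]
  short_cassette 0.68 [ 784. -153.   61.]
  short_tab 0.72 [ 543. -
[... 994 characters left out ...]
[ 546. -226.   89.]
  long_catch 0.57 [ 525. -259.  131.]
  short_catch 0.65 [619. 230.  87.]
  short_catch 0.63 [ 523. -258.  137.]
  long_head 0.68 [617. 242.  76.]
  long_head 0.67 [ 564. -242.   51.]
  short_head 0.89 [617. 260.  23.]
  lane_bed 0.58 [545.   4.  72.]
  lane_arch 0.93 [543.   4.  68.]
  lane_arch 0.57 [811. -39.  52.]
  wash_bottle 0.81 [ 434. -448.  106.]
  pot_a 0.73 [780. 154.  61.]
  pot_a 0.65 [ 768. -143.   64.]
  beaker 0.74 [422. 478.  49.]
  media_bottle 0.95 [558. 449. 105.]
  tip_tray 0.65 [ 594. -459.    8.]
  carton 0.96 [812. -40.  56.]
wrist [ 97. 621. 385.] [ 0.23 -0.06 -0.97] -0.05321767285921412 [[432.0, 0.0, 317.0], [0.0, 432.0, 240.0], [0.0, 0.0, 1.0]]
```

View pics/scene0.png

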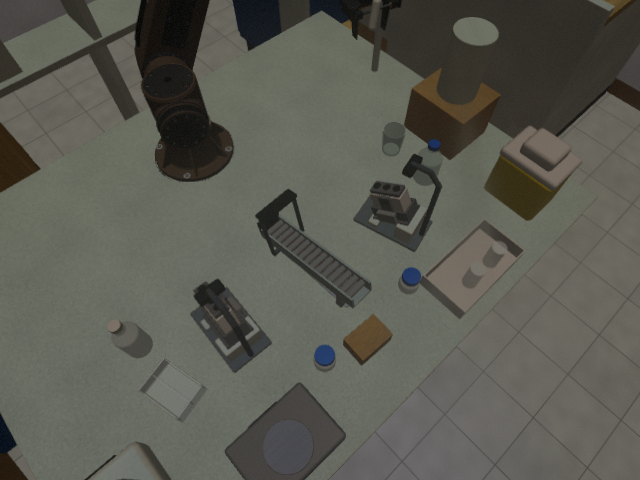

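View pics/top0.png

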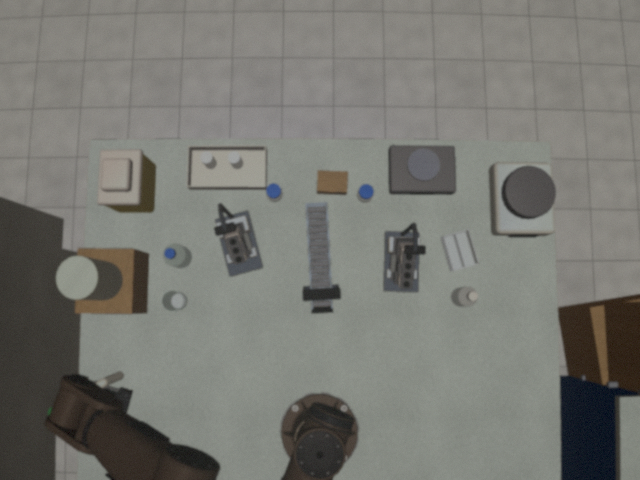

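View pics/wrist0.png

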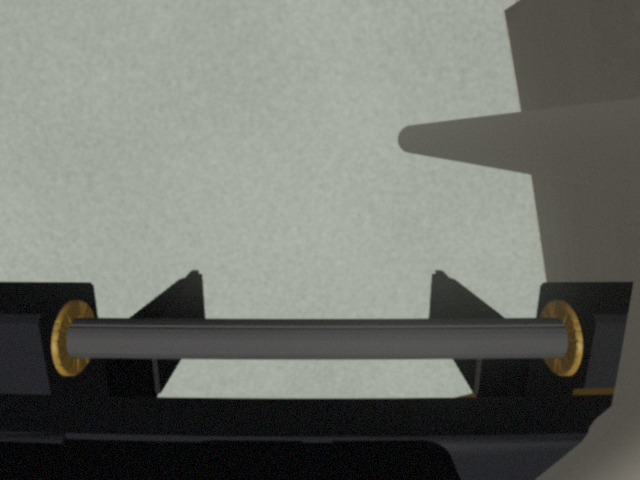

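```bash
python3 -m pendant '[[0,0,-60,0],[-34,49,-113,0],[-70,100,-113,-8],[-110,160,-113,-16],[-150,220,-113,-20],[-190,270,-113,-25],[-230,320,-113,-30],[-260,360,-113,-30]]'
python3 - <<'E'
from h import *
st=env.state();print(st['eef_pos'],st['tcp_rot'])
p=vision.read_camera('wrist');save(p,'w1.png')
R,t=campose(p,st)
for q in ['short_cassette','short_tab','short_bay','short_catch','short_head','lane_bed','lane_arch']:
    for d in vision.find_in(p,q)[:2]: print(' ',q,round(d['confidence'],2),(R@np.array(d['at'])+t).round())
E
```

```text
t: 3.85
eef_pos: [428.3, 276.9, 300.9]
tcp_rot: [3.141, -0.0, 1.836]
ft_force: [0.4, 1.3, 0.1]
opening: 1.001
[428.3429915  276.94396889 300.88449822] [ 3.14095149e+00 -2.31416048e-04  1.83593504e+00]
  short_cassette 0.67 [587. 266. 145.]
  short_tab 0.46 [593. 238. 132.]
  short_bay 0.73 [612. 288.  70.]
  short_catch 0.54 [628. 229.  93.]
  short_head 0.78 [555. 261.  12.]
  lane_bed 0.72 [478.  11.  52.]
  lane_arch 0.64 [475.   8.  53.]
```

View pics/w1.png

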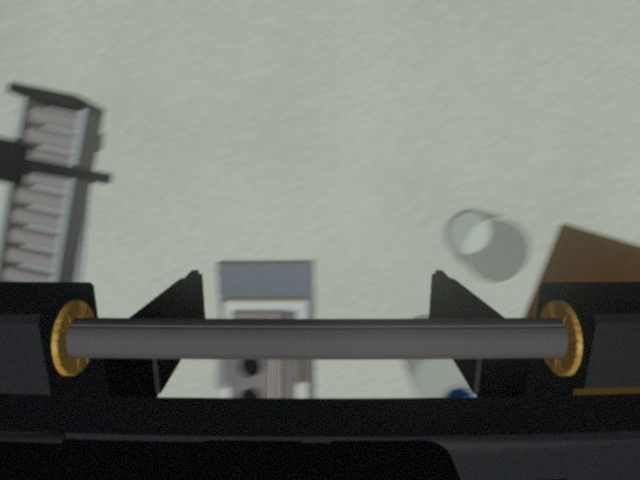

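```bash
python3 -m pendant '[[-10,20,-50,0],[-30,70,-90,0],[-40,120,-100,0],[-40,160,-100,0],[-40,160,-100,0]]'
python3 - <<'E'
from h import *
st=env.state();print(st['eef_pos'],st['tcp_rot'])
p=vision.read_camera('wrist');save(p,'w2.png')
R,t=campose(p,st)
for q in ['short_cassette','short_tab','short_bay','short_catch','short_head','lane_bed','lane_arch']:
    for d in vision.find_in(p,q)[:2]: print(' ',q,round(d['confidence'],2),(R@np.array(d['at'])+t).round())
E
```

```text
t: 4.88
eef_pos: [592.7, 284.5, 398.6]
tcp_rot: [-3.139, -0.0, 1.838]
ft_force: [0.0, 0.5, -0.2]
opening: 0.998
[592.67029082 284.49686219 398.63492548] [-3.13924677e+00 -4.43624048e-05  1.83757642e+00]
  short_cassette 0.66 [588. 260. 141.]
  short_tab 0.84 [592. 236. 127.]
  short_tab 0.26 [616. 280.  80.]
  short_bay 0.96 [614. 281.  82.]
  short_catch 0.88 [617. 227.  88.]
  short_head 0.75 [616. 278.  66.]
  lane_bed 0.68 [578.   6.  62.]
  lane_arch 0.68 [578.   5.  65.]
```

View pics/w2.png

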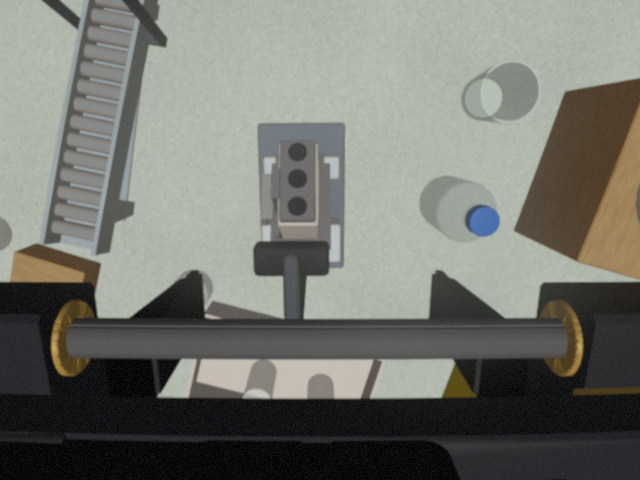

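```bash
python3 - <<'E'
import cv2
a=cv2.imread('pics/w2.png')
cv2.imwrite('pics/w2a.png',cv2.resize(a[110:290,230:370],None,fx=4,fy=4,interpolation=cv2.INTER_CUBIC)[:600])
b=a[0:260,20:190];cv2.imwrite('pics/w2b.png',cv2.resize(b,None,fx=2.3,fy=2.3,interpolation=cv2.INTER_CUBIC))
E
```

```text
(no output)
```

View pics/w2a.png

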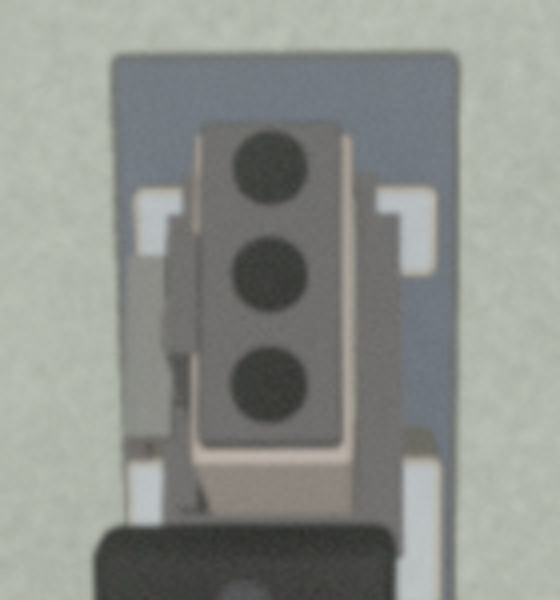

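View pics/w2b.png

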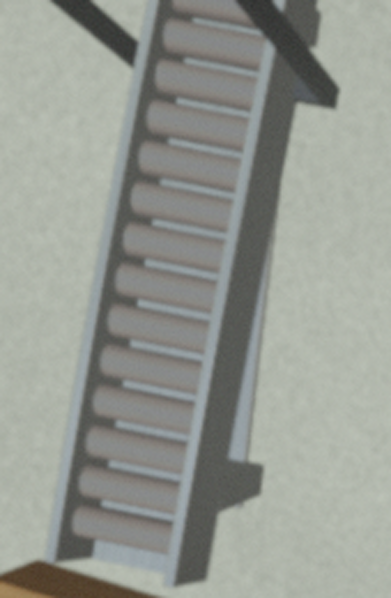

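```bash
python3 -m pendant '[[-50,0,0,0],[-100,0,0,0],[-130,0,0,0],[-130,0,0,0]]'
python3 - <<'E'
from h import *
import pickle
st=env.state();print(st['eef_pos'],st['tcp_rot'])
p=vision.read_camera('wrist');save(p,'w3.png');pickle.dump((p,st),open('w3.pkl','wb'))
a=cv2.imread('pics/w3.png')
cv2.imwrite('pics/w3b.png',cv2.resize(a[:290],None,fx=1.25,fy=1.25,interpolation=cv2.INTER_CUBIC))
E
```

```text
t: 5.78
eef_pos: [625.2, 156.0, 401.7]
tcp_rot: [3.14, -0.0, 1.834]
ft_force: [-0.8, 0.7, -0.1]
opening: 1.0
[625.24031752 155.97486815 401.66159576] [ 3.14029570e+00 -8.97286275e-05  1.83425846e+00]
```

View pics/w3b.png

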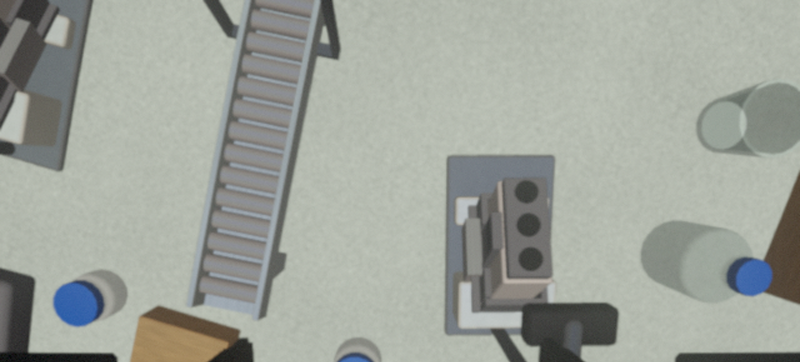

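```bash
python3 -m pendant '[[-50,-10,0,5],[-100,-30,0,10],[-140,-43,0,13],[-140,-43,0,13],[-140,-43,0,13]]'
python3 - <<'E'
from h import *
import pickle
st=env.state();print(st['eef_pos'],st['tcp_rot'])
p=vision.read_camera('wrist');save(p,'w4.png');pickle.dump((p,st),open('w4.pkl','wb'))
E
python3 -m pendant '[[-50,0,0,0],[-100,0,0,0],[-140,0,0,0],[-140,0,0,0]]'
python3 - <<'E'
from h import *
import pickle
st=env.state();print(st['eef_pos'],st['tcp_rot'])
p=vision.read_camera('wrist');save(p,'w5.png');pickle.dump((p,st),open('w5.pkl','wb'))
E
python3 -m pendant '[[-50,0,0,0],[-100,0,0,0],[-140,0,0,0],[-140,0,0,0]]'
python3 - <<'E'
from h import *
import pickle
st=env.state();print(st['eef_pos'],st['tcp_rot'])
p=vision.read_camera('wrist');save(p,'w6.png');pickle.dump((p,st),open('w6.pkl','wb'))
E
```

```text
t: 6.45
eef_pos: [620.0, 12.2, 401.8]
tcp_rot: [3.14, -0.001, 1.61]
ft_force: [0.3, 0.3, 0.1]
opening: 1.001
[619.99975844  12.16266858 401.78926467] [ 3.13994474e+00 -1.10880933e-03  1.60991518e+00]
t: 7.0
eef_pos: [625.9, -128.4, 401.0]
tcp_rot: [3.141, -0.001, 1.609]
ft_force: [-0.4, 0.1, 0.0]
opening: 1.002
[ 625.86966946 -128.3779998   400.96730349] [ 3.14085952e+00 -1.18433870e-03  1.60943324e+00]
t: 7.55
eef_pos: [631.8, -267.3, 400.1]
tcp_rot: [3.141, -0.002, 1.61]
ft_force: [0.2, 0.9, -0.1]
opening: 0.998
[ 631.82615555 -267.28524468  400.11686922] [ 3.14143416e+00 -2.03439483e-03  1.60991851e+00]
```

View pics/w4.png

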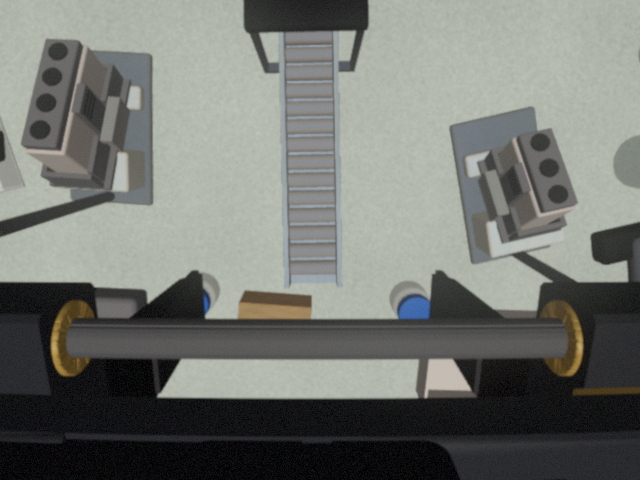

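View pics/w5.png

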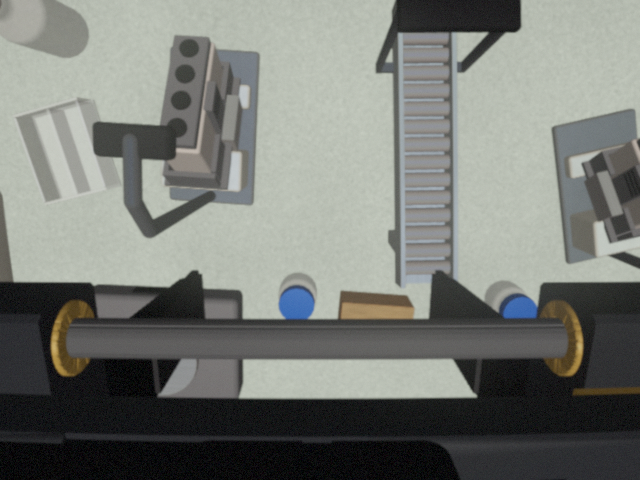

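View pics/w6.png

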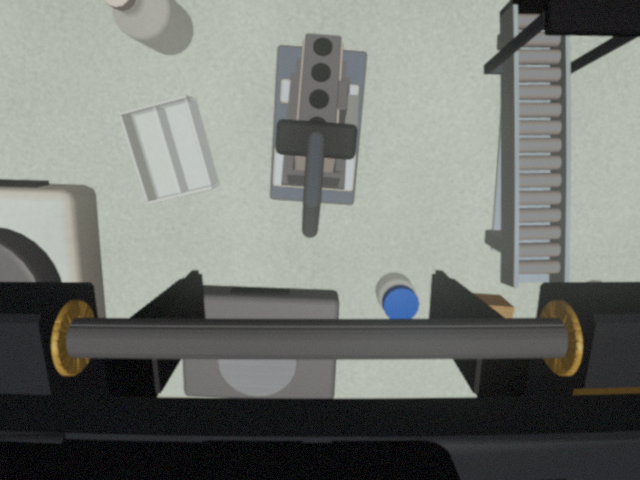

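```bash
cat > caps.py <<'E'
from h import *
import pickle
D={k:pickle.load(open(k+'.pkl','rb')) for k in ['w3','w4','w5','w6']}
p2=dict(D['w3'][0]);p2['pixels']=cv2.cvtColor(cv2.imread('pics/w2.png'),cv2.COLOR_BGR2RGB)
D['w2']=(p2,dict(eef_pos=[592.67029082,284.49686219,398.63492548],tcp_rot=[-3.13924677e+00,-4.43624048e-05,1.83757642e+00]))
def cen(k,uv,r=9):
    g=cv2.cvtColor(D[k][0]['pixels'],cv2.COLOR_RGB2GRAY).astype(float)
    u,v=uv
    for _ in range(6):
        yy,xx=np.mgrid[int(v)-r-2:int(v)+r+3,int(u)-r-2:int(u)+r+3]
        q=g[yy,xx];m=(np.hypot(xx-u,yy-v)<r)
        w=np.clip(np.percentile(q[m],60)-8-q,0,15)*m
        u,v=(w*xx).sum()/w.sum(),(w*yy).sum()/w.sum()
    return u,v
def tri(obs):
    A=np.zeros((3,3));b=np.zeros(3);rs=[]
    for k,uv in obs:
        t,v=ray(D[k][0],uv,D[k][1]);v=v[0];P=np.eye(3)-np.outer(v,v);A+=P;b+=P@t;rs.append((P,t))
    X=np.linalg.solve(A,b);return X,[round(np.linalg.norm(P@(X-t)),1) for P,t in rs]
E
python3 - <<'E'
from caps import *
S={'w2':[(297.5,151.7),(297.2,178.7),(297.2,206)],'w3':[(421.6,153.6),(423.2,180),(424.8,207)],'w4':[(541,142),(549,168),(558,194)]}
L={'w4':[(58,51),(52,77),(46,103),(40,130)],'w5':[(189,48),(185,74),(181,100),(177,127)],'w6':[(323,47),(321,72),(319,99)]}
for N,n in ((S,3),(L,4)):
    X=[]
    C={k:[cen(k,c) for c in v] for k,v in N.items()}
    for k in C: print(k,np.round(C[k],1).tolist())
    for i in range(n):
        x,e=tri([(k,C[k][i]) for k in C if i<len(C[k])]);X.append(x);print(x.round(1),e)
    X=np.array(X);d=X[-1]-X[0];print('len',np.linalg.norm(d),'yaw',np.degrees(np.arctan2(d[1],d[0])),'pitch',np.degrees(np.arcsin(d[2]/np.linalg.norm(d))),X.mean(0))
E
```

```text
caps.py:13: RuntimeWarning: invalid value encountered in scalar divide
  u,v=(w*xx).sum()/w.sum(),(w*yy).sum()/w.sum()
Traceback (most recent call last):
  File "caps.py", line 10, in cen
    yy,xx=np.mgrid[int(v)-r-2:int(v)+r+3,int(u)-r-2:int(u)+r+3]
                   ~~~^^^
ValueError: cannot convert float NaN to integer
```

```bash
python3 - <<'E'
s=open('caps.py').read()
s=s.replace("r=9","r=11").replace("w=np.clip(np.percentile(q[m],60)-8-q,0,15)*m","lo,hi=np.percentile(q[m],20),np.percentile(q[m],88);w=np.clip((lo+hi)/2-q,0,(hi-lo)/4+1e-3)*m")
open('caps.py','w').write(s)
E
cat > fit1.py <<'E'
from caps import *
S={'w2':[(297.5,151.7),(297.2,178.7),(297.2,206)],'w3':[(421.6,153.6),(423.2,180),(424.8,207)],'w4':[(541,142),(549,168),(558,194)]}
L={'w4':[(58,51),(52,77),(46,103),(40,130)],'w5':[(189,48),(185,74),(181,100),(177,127)],'w6':[(323,47),(321,72),(319,99)]}
for N,n in ((S,3),(L,4)):
    X=[]
    C={k:[cen(k,c) for c in v] for k,v in N.items()}
    for k in C: print(k,np.round(C[k],1).tolist())
    for i in range(n):
        x,e=tri([(k,C[k][i]) for k in C if i<len(C[k])]);X.append(x);print(x.round(1),e)
    X=np.array(X);d=X[-1]-X[0];print('len',np.linalg.norm(d),'yaw',np.degrees(np.arctan2(d[1],d[0])),'pitch',np.degrees(np.arcsin(d[2]/np.linalg.norm(d))),X.mean(0))
E
python3 fit1.py
```

```text
w2 [[297.2, 151.6], [297.0, 178.2], [296.8, 205.7]]
w3 [[420.7, 153.1], [422.4, 179.5], [424.1, 206.8]]
w4 [[539.7, 142.0], [548.5, 167.5], [557.6, 193.8]]
[549.3 251.1 127.9] [np.float64(0.2), np.float64(0.2), np.float64(0.1)]
[575.5 258.5 140.5] [np.float64(0.2), np.float64(0.2), np.float64(0.1)]
[601.6 265.7 153.4] [np.float64(0.2), np.float64(0.2), np.float64(0.1)]
len 59.971381269784445 yaw 15.57380933363537 pitch 25.182794422307932 [575.46631187 258.42893146 140.59080986]
w4 [[57.5, 51.1], [51.7, 76.4], [45.8, 102.4], [39.7, 129.4]]
w5 [[188.7, 47.9], [184.7, 73.5], [180.6, 100.0], [174.9, 129.4]]
w6 [[322.3, 46.4], [320.5, 72.2], [318.6, 98.6]]
[ 474.9 -267.1  122.5] [np.float64(0.1), np.float64(0.2), np.float64(0.1)]
[ 502.  -268.   134.9] [np.float64(0.1), np.float64(0.1), np.float64(0.1)]
[ 529.1 -268.9  147.6] [np.float64(0.0), np.float64(0.1), np.float64(0.1)]
[ 557.3 -273.   155.6] [np.float64(1.0), np.float64(1.0)]
len 88.95437382425845 yaw -4.070167429113042 pitch 21.80526830099015 [ 515.8524052  -269.25318516  140.17010184]
```

```bash
cat > model.py <<'E'
from caps import *
def frame(M,yaw,h=92.):
    c,s=np.cos(np.radians(yaw)),np.sin(np.radians(yaw));a=np.radians(25)
    u=np.array([c,s,0]);y=np.array([-s,c,0]);k=np.array([0,0,1.])
    x=np.cos(a)*u+np.sin(a)*k;z=-np.sin(a)*u+np.cos(a)*k
    R=np.c_[x,y,z];return R,np.array(M)-h*z
SM,SY=(575.5,258.5,140.5),15.57
LM,LY=(515.55,-268.45,141.2),-1.9
def box(l,w,h0,h1): return np.array([[sx*l/2,sy*w/2,h] for h in (h0,h1) for sx,sy in ((-1,-1),(1,-1),(1,1),(-1,1))])
def draw(img,p,st,R,o,B,sc,off,col):
    q=((proj(p,B@R.T+o,st)-off)*sc).astype(int)
    for b in (0,4):
        for i in range(4): cv2.line(img,tuple(map(int,q[b+i])),tuple(map(int,q[b+(i+1)%4])),col,1,cv2.LINE_AA)
    for i in range(4): cv2.line(img,tuple(map(int,q[i])),tuple(map(int,q[i+4])),col,1,cv2.LINE_AA)
E
python3 - <<'E'
from model import *
ims=[]
for k,off,M,Y,l,tys in (('w2',(230,110),SM,SY,95,-1),('w4',(445,100),SM,SY,95,-1),('w4',(10,20),LM,LY,130,1),('w6',(250,20),LM,LY,130,1)):
    p,st=D[k];a=cv2.cvtColor(p['pixels'],cv2.COLOR_RGB2BGR)
    im=cv2.resize(a[off[1]:off[1]+180,off[0]:off[0]+150],None,fx=2.6,fy=1.6*1.625,interpolation=cv2.INTER_CUBIC)
    R,o=frame(M,Y);print(k,o.round(1))
    draw(im,p,st,R,o,box(l,44,0,90),2.6,off,(0,0,255))
    draw(im,p,st,R,o,box(l+4,47,0,32),2.6,off,(0,255,0))
    T=box(34,0.01,10,78);T[:,1]=tys*29;draw(im,p,st,R,o,T,2.6,off,(255,0,255))
    ims.append(im[:290] if 0 else im)
h=min(i.shape[0] for i in ims)
cv2.imwrite('pics/m1.png',np.hstack([i[:h] for i in ims[:2]]));cv2.imwrite('pics/m2.png',np.hstack([i[:h] for i in ims[2:]]))
E
```

```text
w2 [613.  268.9  57.1]
w4 [613.  268.9  57.1]
w4 [ 554.4 -269.7   57.8]
w6 [ 554.4 -269.7   57.8]
```

View pics/m1.png

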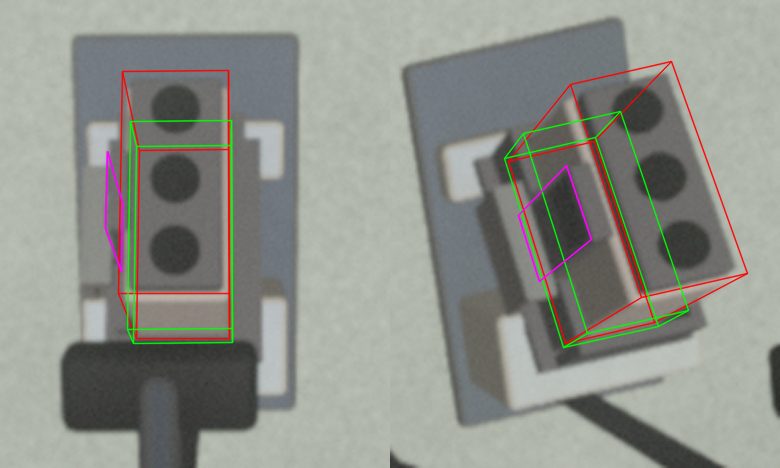

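View pics/m2.png

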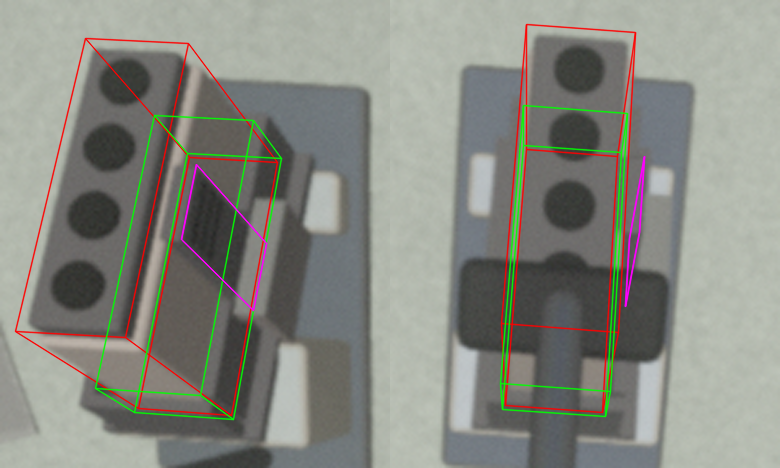

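```bash
python3 - <<'E'
import cv2,numpy as np
o=[]
for k,u,v in (('w3',130,190),('w4',265,215),('w5',380,215),('w6',495,215)):
    a=cv2.imread(f'pics/{k}.png')[v:v+80,u:u+100];o.append(cv2.resize(a,None,fx=4,fy=3.75,interpolation=cv2.INTER_CUBIC)[:300])
cv2.imwrite('pics/l1.png',np.vstack([np.hstack(o[:2]),np.hstack(o[2:])]))
E
python3 - <<'E'
from caps import *
for n,o in (('longhead',[('w6',(316,139)),('w5',(134,141))]),('longheadUL',[('w6',(276,122)),('w5',(93,123))]),('longneck top',[('w6',(312,152)),('w5',(129,150))]),('arch mid(top)',[('w4',(306,29)),('w5',(459,30))]), ('shorthead',[('w2',(291,258)),('w3',(456,259))])):
    print(n,*tri(o))
E
```

```text
longhead [ 568.06968193 -270.01256111  263.9222892 ] [np.float64(0.1), np.float64(0.1)]
longheadUL [ 556.15354551 -300.26646016  265.68158332] [np.float64(0.5), np.float64(0.5)]
longneck top [ 576.24856281 -272.67569712  267.58869964] [np.float64(1.3), np.float64(1.3)]
arch mid(top) [458.59950262  -3.78372829 174.35027441] [np.float64(0.0), np.float64(0.0)]
shorthead [624.93424905 272.31345121 265.98395458] [np.float64(0.1), np.float64(0.1)]
```

View pics/l1.png

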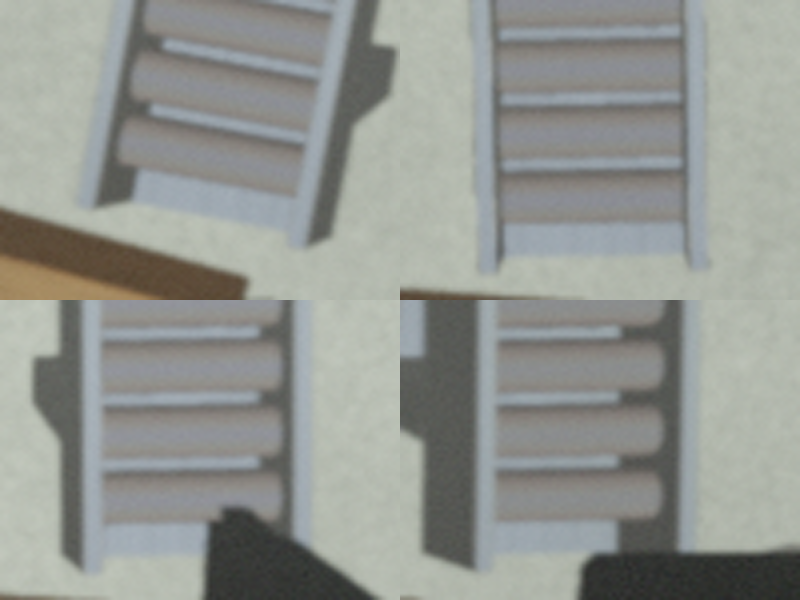

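```bash
python3 - <<'E'
import cv2,numpy as np
a=cv2.imread('pics/w4.png')[20:120,235:375]
b=cv2.imread('pics/w5.png')[20:120,355:495]
cv2.imwrite('pics/l2.png',np.hstack([cv2.resize(i,None,fx=2.8,fy=4,interpolation=cv2.INTER_CUBIC) for i in (a,b)]))
E
python3 - <<'E'
from caps import *
for n,o in (('R end',[('w3',(206.2,254.8)),('w4',(340,286.5))]),('L end',[('w3',(151.7,244.9)),('w4',(287,287.3)),('w5',(403,287)),('w6',(516,287))])):
    print(n,*tri(o))
E
```

```text
R end [732.701462    45.68732625  95.61716921] [np.float64(0.8), np.float64(0.8)]
L end [734.19490818 -18.83646039 103.60651402] [np.float64(0.3), np.float64(0.3), np.float64(0.4), np.float64(0.3)]
```

View pics/l2.png

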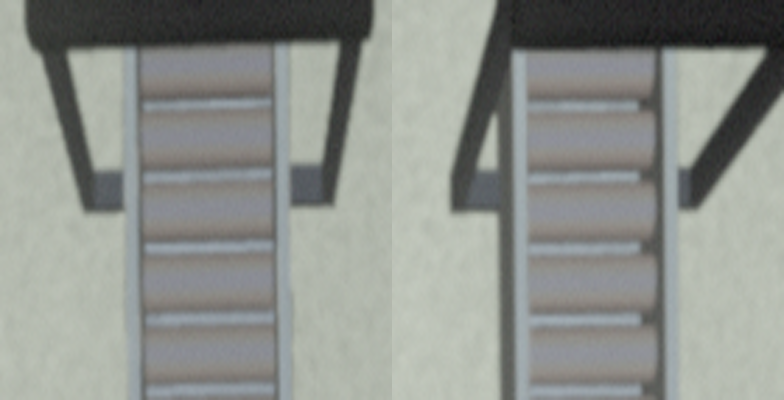

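```bash
python3 - <<'E'
from caps import *
n=np.array([-np.sin(np.radians(10)),0,np.cos(np.radians(10))]);P0=np.array([733.5,13,102])
def sl(k,uv):
    t,v=ray(D[k][0],uv,D[k][1]);return (t+v*(((P0-t)@n)/(v@n))[:,None])
for k,a in (('w4',[(281.4,70),(336.1,70),(287,287.3),(340,286.5)]),('w5',[(400.4,70),(454.6,70)])):
    X=sl(k,a);print(k,X.round(1).tolist())
    m=(X[0]+X[1])/2;print(m, 'width',np.linalg.norm(X[0]-X[1]), 'yaw', np.degrees(np.arctan2(13.4-m[1],733.5-m[0])), 'cross-yaw',np.degrees(np.arctan2(-(X[1]-X[0])[0],(X[1]-X[0])[1])))
E
```

```text
w4 [[479.1, -35.1, 57.1], [476.6, 29.8, 56.7], [734.8, -19.2, 102.2], [731.4, 45.2, 101.6]]
[477.84140286  -2.62878006  56.92049147] width 64.9902689174635 yaw 3.5875224456524024 cross-yaw 2.2718583375157766
w5 [[478.9, -34.3, 57.1], [475.6, 30.8, 56.5]]
[477.26286647  -1.75368674  56.8184799 ] width 65.14198008228668 yaw 3.384490715702744 cross-yaw 2.9167107188107697
```

```bash
python3 -m pendant '[[2,-50,30,1],[4,-95,60,2],[6,-140,100,3],[9,-186,140,4.1],[9,-186,151,4.1],[9,-186,151,4.1]]'
python3 - <<'E'
from h import *
import pickle
st=env.state();print(st['eef_pos'],st['tcp_rot'])
p=vision.read_camera('wrist');save(p,'w7.png');pickle.dump((p,st),open('w7.pkl','wb'))
p=vision.read_camera('scene');save(p,'s7.png')
E
```

```text
t: 8.35
eef_pos: [446.7, -263.0, 250.0]
tcp_rot: [3.14, -0.002, 1.541]
ft_force: [-0.8, -0.3, 0.9]
opening: 1.001
[ 446.74037388 -262.98776092  249.97408087] [ 3.14020449e+00 -1.94196413e-03  1.54103891e+00]
```

View pics/w7.png

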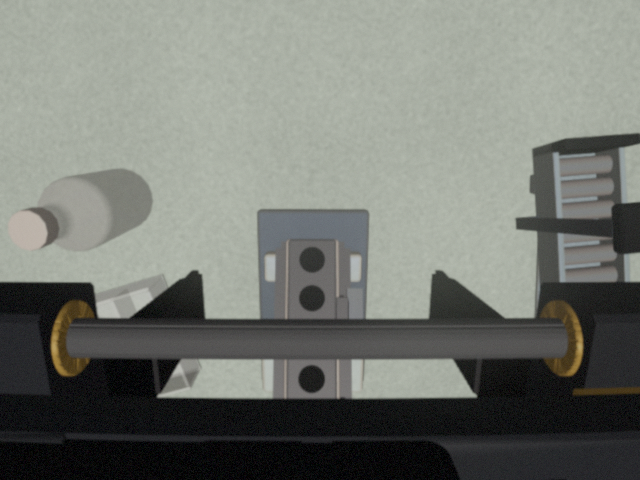

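View pics/s7.png

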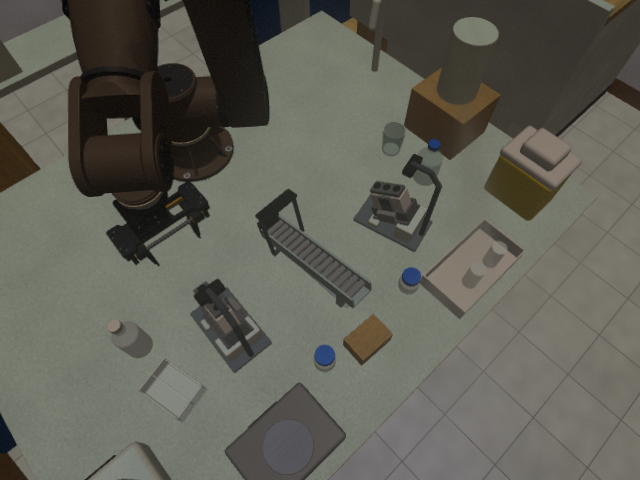

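```bash
python3 - <<'E'
from h import *
st=env.state()
p=vision.read_camera('scene')
a=cv2.cvtColor(p['pixels'],cv2.COLOR_RGB2BGR)
off=np.array([60,60]);S=4
im=cv2.resize(a[60:260,60:220],None,fx=S,fy=S*0.75*4/3,interpolation=cv2.INTER_CUBIC)
R=Ro.from_euler('xyz',st['tcp_rot']).as_matrix();T=np.array(st['eef_pos'])
for h,r in ((0,0),(78,37.5),(118,37.5),(158,37.5),(158,50),(198,50)):
    th=np.linspace(0,2*np.pi,24)
    pts=np.array([[0,0,-h]]) if r==0 else np.c_[(r*np.cos(th)),(r*np.sin(th)),-h+0*th]
    if r==37.5: pts=np.array([[x,y,-h] for x,y in ((-90,-37.5),(-90,37.5),(90,37.5),(90,-37.5),(-90,-37.5))])
    q=(proj(p,pts@R.T+T)-off)*S
    for i in range(len(q)-1): cv2.line(im,tuple(map(int,q[i])),tuple(map(int,q[i+1])),(0,0,255) if r==37.5 else (0,255,0),1)
    cv2.putText(im,str(h),tuple(map(int,q[0])),0,.5,(255,255,0))
cv2.imwrite('pics/s8.png',cv2.resize(im,None,fx=.74,fy=.74))
E
```

```text
(no output)
```

View pics/s8.png

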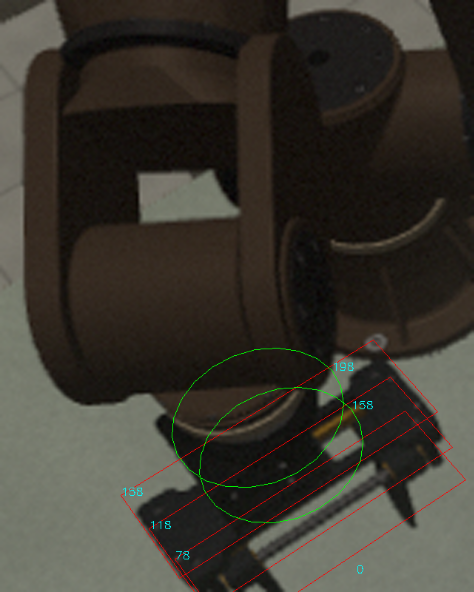

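```bash
cat > ov.py <<'E'
from h import *
import sys
st=env.state()
p=vision.read_camera('scene')
a=cv2.cvtColor(p['pixels'],cv2.COLOR_RGB2BGR)
a=np.clip(a.astype(float)*2.2+10,0,255).astype(np.uint8)
R=Ro.from_euler('xyz',st['tcp_rot']).as_matrix();T=np.array(st['eef_pos'])
c=proj(p,(T+[0,0,140])[None])[0];off=(c-[45,45]).astype(int);S=8
im=cv2.resize(a[off[1]:off[1]+75,off[0]:off[0]+95],None,fx=S,fy=S,interpolation=cv2.INTER_CUBIC)
th=np.linspace(0,2*np.pi,40)
for h,r,col in ((125,38,(0,0,255)),(143,38,(0,255,0)),(163,38,(255,0,0)),(163,46,(255,255,0)),(185,46,(255,0,255))):
    pts=np.c_[(r*np.cos(th)),(r*np.sin(th)),-h+0*th]
    q=(proj(p,pts@R.T+T)-off)*S
    cv2.polylines(im,[q.astype(np.int32)],True,col,1)
cv2.imwrite('pics/'+sys.argv[1],im)
E
python3 ov.py s9.png
```

```text
(no output)
```

View pics/s9.png

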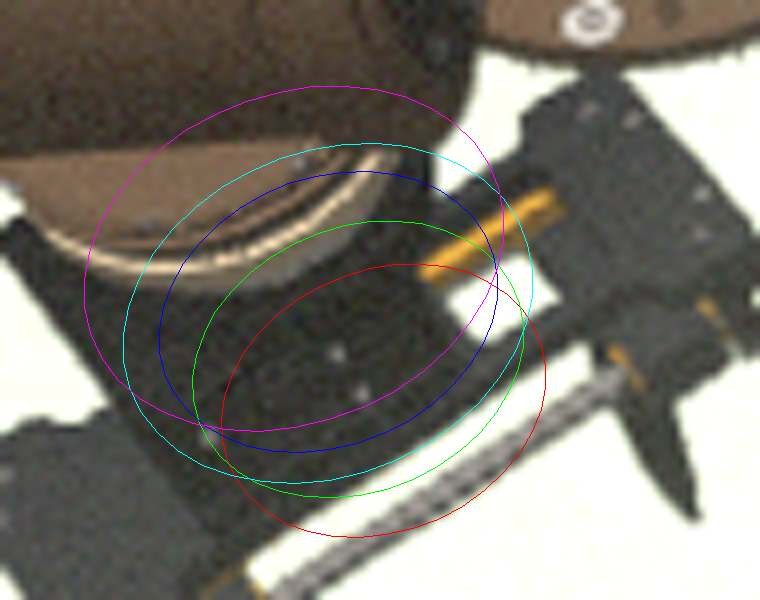

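```bash
python3 - <<'E'
from h import *
st=env.state()
p=vision.read_camera('scene');w=vision.read_camera('wrist')
R=Ro.from_euler('xyz',st['tcp_rot']).as_matrix();T=np.array(st['eef_pos'])
off=(proj(p,(T+[0,0,140])[None])[0]-[45,45]).astype(int)
def tri2(a,b):
    A=np.zeros((3,3));B=np.zeros(3);rs=[]
    for P,uv,s in ((p,a,None),(w,b,st)):
        t,v=ray(P,uv,s);v=v[0];Q=np.eye(3)-np.outer(v,v);A+=Q;B+=Q@t;rs.append((Q,t))
    X=np.linalg.solve(A,B);return ((X-T)@R).round(1),[np.linalg.norm(Q@(X-t)).round(1) for Q,t in rs]
print(off)
print('rod right',tri2(off+np.array([612,360])/8,(555,340)))
print('fingertip',tri2(off+np.array([690,518])/8,(440,272)))
print(proj(w,(np.array([[47.5,0,0],[-47.5,0,0],[0,0,0],[47.5,-10,0],[59,10,0]])@R.T+T),st).round())
# scene pixel hypotheses
for y in (37.5,):
  for h in (78,100,125,150): print(h,((proj(p,(np.array([[-60,y,-h],[60,y,-h]])@R.T+T))-off)*8).round().tolist())
print('cam in tool',np.array(w['tool_from_camera']).round(2).tolist())
E
```

```text
[113 173]
rod right (array([ 60. ,  -7.9, -84.6]), [np.float64(8.4), np.float64(8.4)])
fingertip (array([54.7, -4.2, -5.4]), [np.float64(2.9), np.float64(2.9)])
[[415. 277.]
 [218. 277.]
 [316. 277.]
 [416. 257.]
 [437. 297.]]
78 [[311.0, 743.0], [733.0, 460.0]]
100 [[278.0, 701.0], [711.0, 414.0]]
125 [[239.0, 651.0], [685.0, 358.0]]
150 [[197.0, 598.0], [657.0, 300.0]]
cam in tool [[1.0, 0.0, -0.0, 0.22], [-0.0, 0.97, 0.24, -66.01], [0.0, -0.24, 0.97, -197.02], [0.0, 0.0, 0.0, 1.0]]
```

```bash
python3 - <<'E'
from model import *
p,st=pickle.load(open('w7.pkl','rb'));D['w7']=(p,st)
R,o=frame(LM,LY)
pred=proj(p,np.array([[x,0,92] for x in (-45,-15,15,45)])@R.T+o,st);print(pred.round(1))
print([np.round(cen('w7',c,13),1).tolist() for c in ((312,260),(312,298),(312,379))])
st=env.state();Rt=Ro.from_euler('xyz',st['tcp_rot']).as_matrix()
F=np.array([512.4,-267.8,103.6]);z=R[:,2]
for s in (110,60,40,0): print(s,((F+s*z-st['eef_pos'])@Rt).round(1))
print(st['eef_pos'],st['tcp_rot'])
E
```

```text
[[312.2 259.4]
 [312.  298. ]
 [311.8 337.7]
 [311.6 378.7]]
[[311.8, 259.7], [311.6, 298.2], [311.2, 379.2]]
110 [-1.7 19.4 46.7]
60 [-1.8 40.5 92. ]
40 [ -1.9  48.9 110.2]
0 [ -2.   65.8 146.4]
[ 446.51917148 -264.01838132  249.95247971] [ 3.14023849e+00 -1.66467347e-03  1.54009960e+00]
```

```bash
python3 -m pendant '[[-1,10,25,0],[-2,20,47,0],[-2,32,75,0],[-2,49,110,0],[-2,49,110,0]]'; python3 -c "
from h import *
p=vision.read_camera('scene');save(p,'s10.png')
p=vision.read_camera('wrist');save(p,'w10.png')
a=cv2.imread('pics/s10.png')[150:390,90:330];cv2.imwrite('pics/s10c.png',np.clip(cv2.resize(a,None,fx=2.5,fy=2.5)*1.6,0,255))"
```

```text
t: 9.28
eef_pos: [495.5, -266.7, 138.2]
tcp_rot: [-3.14, -0.004, 1.541]
ft_force: [-0.5, 0.6, 0.8]
opening: 1.002[ WARN:0@3.597] global loadsave.cpp:1063 imwrite_ Unsupported depth image for selected encoder is fallbacked to CV_8U.
```

View pics/s10c.png

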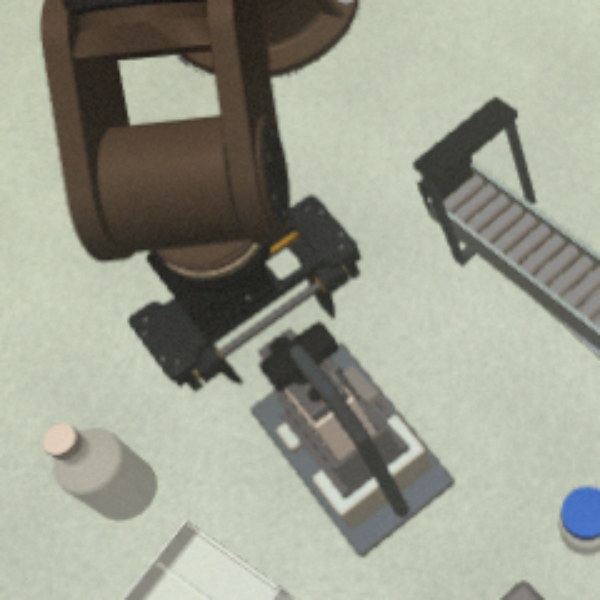

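View pics/w10.png

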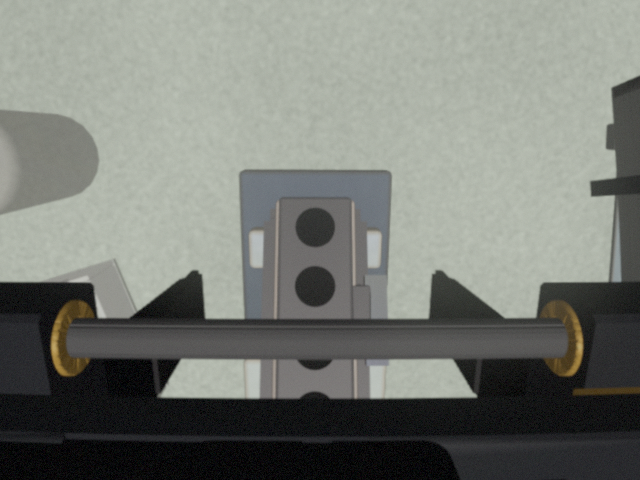

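```bash
python3 -m pendant '[[0,5,10,0],[-0.5,10,20,0],[-0.6,14,28,0],[-0.6,17,34.6,0],[-0.6,17,34.6,0],[-0.6,17,34.6,0]]'; python3 -c "
from h import *
p=vision.read_camera('scene');save(p,'s11.png')
p=vision.read_camera('wrist');save(p,'w11.png')
a=cv2.imread('pics/s11.png')[190:350,130:290];cv2.imwrite('pics/s11c.png',np.clip(cv2.resize(a,None,fx=3.7,fy=3.7,interpolation=2)*1.6,0,255).astype(np.uint8))"
```

```text
t: 10.12
eef_pos: [512.7, -268.5, 106.3]
tcp_rot: [3.14, -0.002, 1.541]
ft_force: [0.6, -0.4, 0.4]
opening: 0.998
```

View pics/s11c.png

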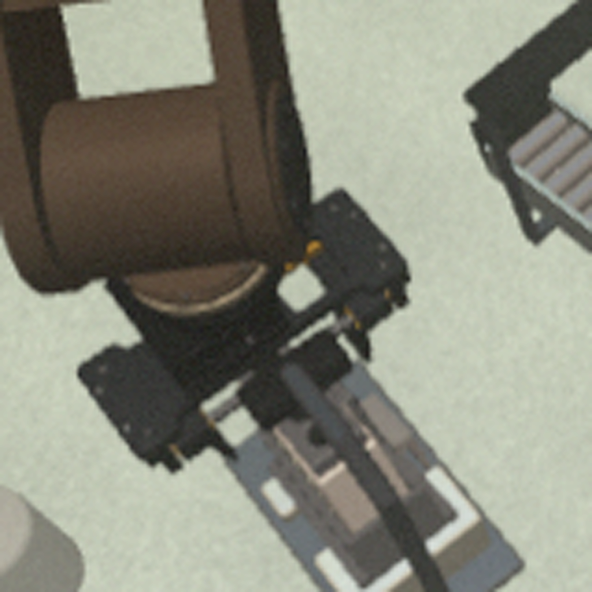

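View pics/w11.png

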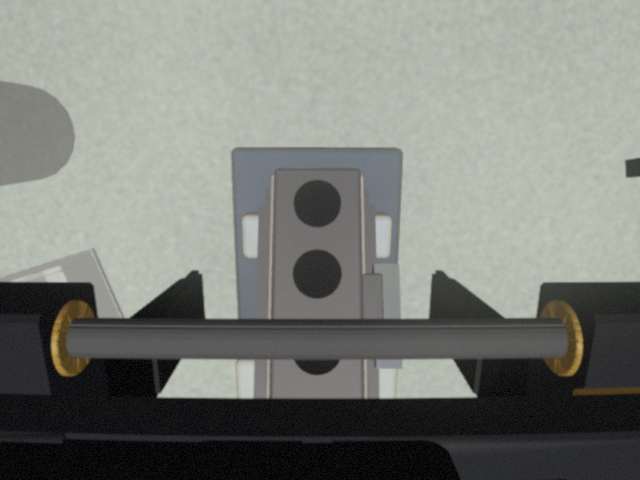

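```bash
python3 - <<'E'
from model import *
st=env.state();p=vision.read_camera('wrist')
R,o=frame(LM,LY)
print(proj(p,np.array([[-17,29,78],[-17,29,70],[-17,29,60],[17,29,78],[0,0,78]])@R.T+o,st).round(1))
Rt=Ro.from_euler('xyz',st['tcp_rot']).as_matrix();T=np.array(st['eef_pos'])
for z in (0,-10,-19): 
  for y in (-10,10): print(y,z,((Rt@np.array([25,y,z])+T-o)@R).round(1),proj(p,(Rt@np.array([25,y,z])+T)[None],st).round(1))
E
```

```text
[[382.4 274.1]
 [379.7 276.2]
 [376.7 278.6]
 [384.3 352.9]
 [316.8 312.8]]
-10 0 [-26.4  24.8  66. ] [[369.2 257.4]]
10 0 [-8.3 24.8 57.6] [[367.9 297.1]]
-10 -10 [-22.2  24.8  75. ] [[371.8 263.5]]
10 -10 [-4.  24.8 66.6] [[370.4 304.9]]
-10 -19 [-18.4  24.8  83.2] [[374.3 269.5]]
10 -19 [-0.3 24.8 74.8] [[372.8 312.6]]
```

```bash
python3 -m pendant '[[0.5,1,4,0],[0.5,1,4,0],[0.5,1,4,0]]'; python3 -m pendant '[[0,0,0,0],[0,0,0,0],[0,0,0,0],[0,0,0,0],[0,0,0,0],[0,0,0,0]]' 1; python3 -c "
from h import *
print(env.state()['moment'],env.state()['opening']*95)
p=vision.read_camera('wrist');save(p,'w12.png')"
```

```text
t: 10.65
eef_pos: [513.7, -268.1, 102.4]
tcp_rot: [3.14, -0.001, 1.54]
ft_force: [-0.2, 0.4, -0.8]
opening: 1.003
t: 11.4
eef_pos: [513.6, -267.8, 102.6]
tcp_rot: [3.14, -0.002, 1.54]
ft_force: [-0.7, 1.1, 0.9]
opening: 0.426
[ 0.17378149  0.19275596 -0.00072714] 40.50658449030133
```

View pics/w12.png

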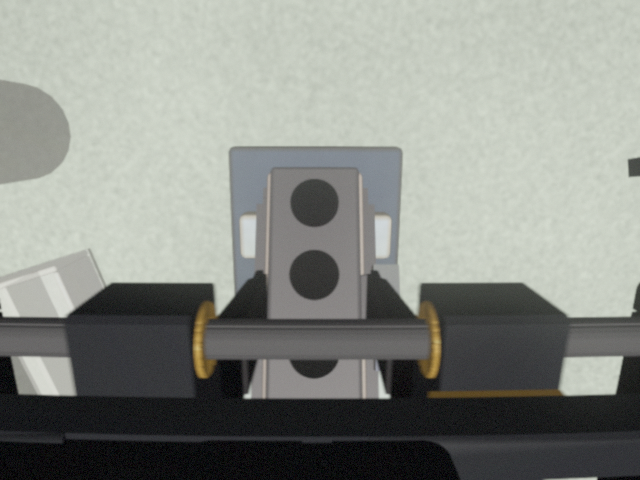

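```bash
python3 -m pendant '[[0,0,0,0],[0,0,0,0]]'
```

```text
t: 11.7
eef_pos: [513.6, -268.3, 102.7]
tcp_rot: [3.14, -0.001, 1.541]
ft_force: [-0.6, 0.4, 2.4]
opening: 0.394
```

```bash
python3 -m pendant '[[0,0,0,0],[0,0,0,0],[0,0,0,0]]';  python3 -c "
from h import *
print(env.state()['moment'],env.state()['opening'])
p=vision.read_camera('wrist');save(p,'w13.png')"
```

```text
t: 12.08
eef_pos: [513.6, -268.3, 102.7]
tcp_rot: [3.14, -0.001, 1.541]
ft_force: [-1.1, 1.2, 2.5]
opening: 0.393
[ 0.24959992  0.17403808 -0.00800057] 0.39286074995740683
```

View pics/w13.png

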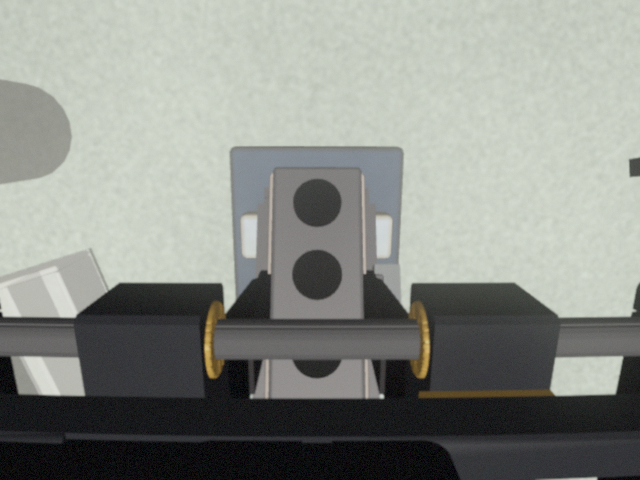

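```bash
python3 -m pendant '[[0,-0.8,-1.8,0],[0,-1.7,-3.6,0],[0,-2.5,-5.4,0],[0,-3.4,-7.2,0],[0,-3.4,-7.2,0]]'
```

```text
t: 12.75
eef_pos: [510.7, -265.8, 106.8]
tcp_rot: [3.141, -0.005, 1.54]
ft_force: [16.6, 9.2, -31.8]
opening: 0.397
```

```bash
python3 -m pendant '[[0,1,2,0],[0,2,4.5,0],[0,2,4.5,0]]'; python3 -c "
from h import *
print(env.state()['moment'],env.state()['opening'])
p=vision.read_camera('wrist');save(p,'w14.png')
p=vision.read_camera('scene');save(p,'s14.png')
a=cv2.imread('pics/s14.png')[190:350,130:290];cv2.imwrite('pics/s14c.png',np.clip(cv2.resize(a,None,fx=3.7,fy=3.7,interpolation=2)*1.6,0,255).astype(np.uint8))"
```

```text
t: 13.12
eef_pos: [512.3, -266.5, 103.5]
tcp_rot: [3.141, -0.004, 1.54]
ft_force: [-6.2, -1.6, 10.2]
opening: 0.397
[-0.16336371  1.19113157 -0.15505368] 0.39661830837155165
```

View pics/w14.png

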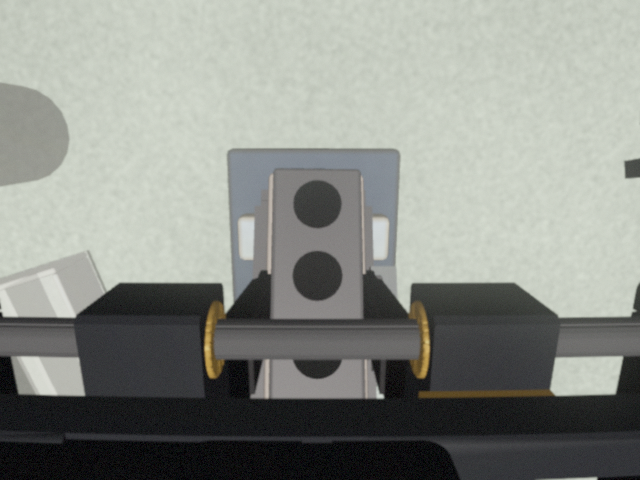

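View pics/s14c.png

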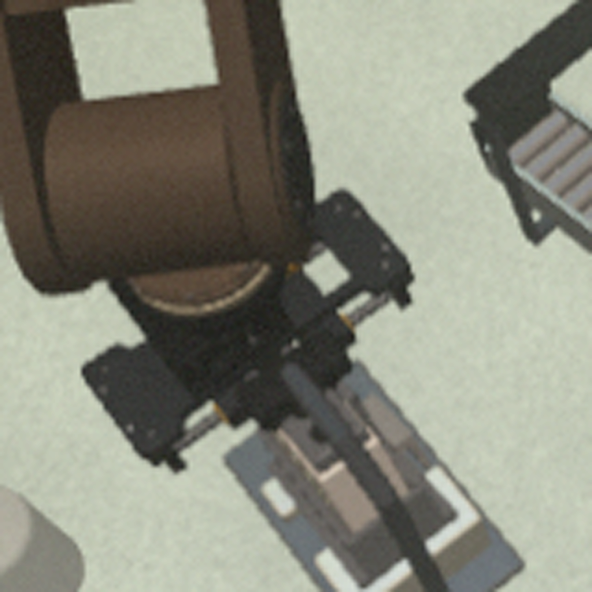

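```bash
python3 -m pendant '[[0,-0.4,-1,0],[0,-0.4,-1,0]]';python3 -m pendant '[[-2,0,0,0],[-2,0,0,0],[-2,0,0,0]]';python3 -m pendant '[[-1.5,0,0,0],[-1.5,0,0,0],[-1.5,0,0,0]]'
```

```text
t: 13.48
eef_pos: [511.9, -266.7, 104.6]
tcp_rot: [3.141, -0.004, 1.54]
ft_force: [0.2, -0.3, -2.9]
opening: 0.398
t: 13.85
eef_pos: [511.8, -267.8, 104.3]
tcp_rot: [3.141, -0.006, 1.54]
ft_force: [1.2, 5.6, -0.3]
opening: 0.399
t: 14.22
eef_pos: [511.7, -268.1, 104.3]
tcp_rot: [-3.141, -0.008, 1.539]
ft_force: [0.7, 8.3, 2.2]
opening: 0.398
```

```bash
python3 -m pendant '[[2,0,0,0],[2,0,0,0],[2,0,0,0]]';python3 -m pendant '[[1.5,0,0,0],[1.5,0,0,0],[1.5,0,0,0]]';python3 -m pendant '[[1.5,0,0,0],[1.5,0,0,0],[1.5,0,0,0]]'
```

```text
t: 14.6
eef_pos: [511.8, -266.2, 104.2]
tcp_rot: [-3.141, -0.008, 1.539]
ft_force: [1.6, 1.3, -1.7]
opening: 0.398
t: 14.98
eef_pos: [511.9, -265.2, 104.3]
tcp_rot: [-3.141, -0.007, 1.539]
ft_force: [0.7, -3.5, -3.1]
opening: 0.397
t: 15.35
eef_pos: [511.9, -264.9, 104.4]
tcp_rot: [3.141, -0.005, 1.539]
ft_force: [-0.9, -8.4, -4.1]
opening: 0.393
```

```bash
python3 - <<'E'
import cv2,numpy as np
o=[]
for k in ('w11','w12','w14'):
    a=cv2.imread(f'pics/{k}.png')[250:400,240:400]
    o.append(cv2.resize(np.clip(a*1.8,0,255).astype(np.uint8),None,fx=2.4,fy=3.6,interpolation=2)[:,150:])
cv2.imwrite('pics/c1.png',np.hstack(o))
E
```

View pics/c1.png

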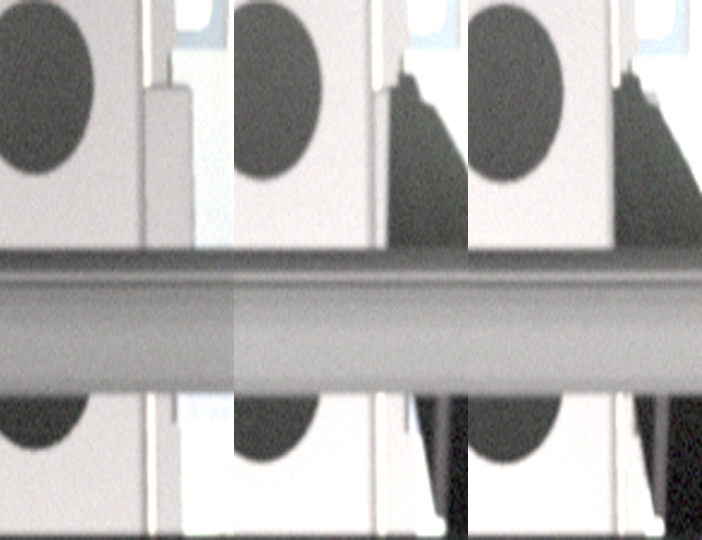

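```bash
python3 -m pendant '[[-2,0,0,0],[-2,0,0,0],[-2,0,0,0]]'; python3 -c "
from h import *
s=env.state();print(s['ft_force'],s['moment'],s['eef_pos'],s['opening'])"
python3 -m pendant '[[0,-0.6,-1.3,0],[0,-1.2,-2.6,0],[0,-1.2,-2.6,0]]'; python3 -c "
from h import *
s=env.state();print(s['ft_force'],s['moment'],s['eef_pos'],s['opening'])"
```

```text
t: 15.72
eef_pos: [511.8, -266.7, 104.4]
tcp_rot: [3.141, -0.005, 1.539]
ft_force: [0.9, -0.9, -2.3]
opening: 0.395
[ 0.88291589 -0.90075052 -2.26149259] [-0.18294085 -0.20073074 -0.01954067] [ 511.84450969 -266.71593558  104.36513709] 0.3952481161450897
t: 16.1
eef_pos: [511.1, -266.1, 105.8]
tcp_rot: [3.141, -0.006, 1.539]
ft_force: [8.5, 0.8, -17.5]
opening: 0.393
[  8.53075292   0.76432292 -17.51260793] [-0.22582531 -1.55180808 -0.05555587] [ 511.13330141 -266.12727325  105.79815037] 0.3930137693839696
```

```bash
python3 - <<'E'
import cv2,numpy as np
a=cv2.imread('pics/w4.png')[30:210,20:160];b=cv2.imread('pics/w5.png')[30:210,150:270]
f=lambda i:cv2.resize(np.clip(i*1.8,0,255).astype(np.uint8),None,fx=3,fy=3,interpolation=2)
cv2.imwrite('pics/c2.png',np.hstack([f(a),f(b)]))
E
```

```text
(no output)
```

View pics/c2.png

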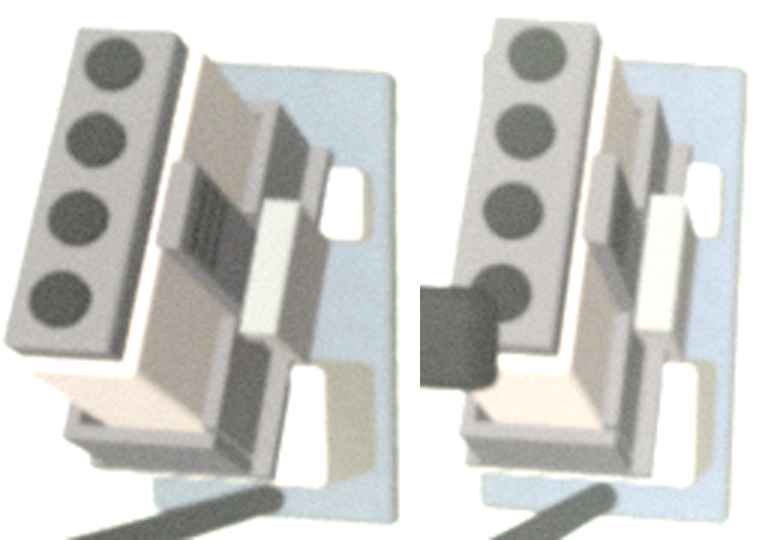

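```bash
python3 - <<'E'
from h import *
p=vision.read_camera('scene')
T=np.array([446.519,-264.018,249.952]);R=Ro.from_euler('xyz',[3.1402,-.00166,1.5401]).as_matrix()
a=cv2.imread('pics/s7.png');off=np.array([95,215]);S=7
im=cv2.resize(np.clip(a[215:285,95:205]*2.2,0,255).astype(np.uint8),None,fx=S,fy=S,interpolation=2)
for h,c in ((0,(0,0,255)),(19,(0,255,0))):
  for s in (-1,1):
    q=(proj(p,np.array([[s*47.5,-10,-h],[s*59.5,-10,-h],[s*59.5,10,-h],[s*47.5,10,-h]])@R.T+T)-off)*S
    cv2.polylines(im,[q.astype(np.int32)],True,c,1)
cv2.imwrite('pics/c3.png',im)
E
```

```text
(no output)
```

View pics/c3.png

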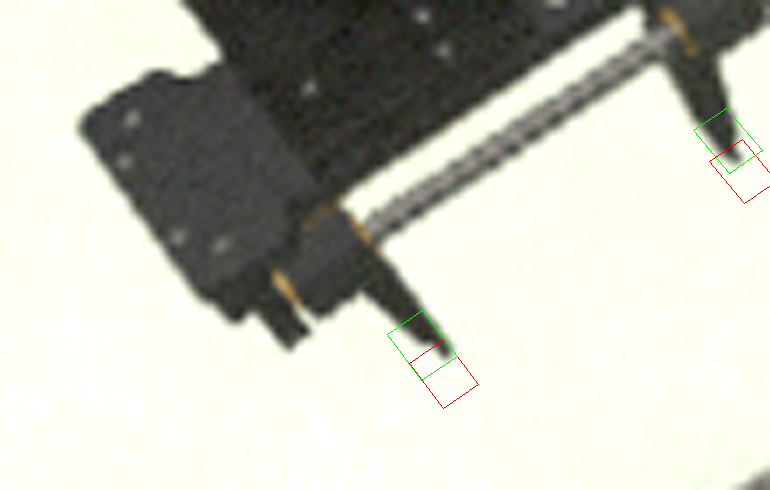

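```bash
python3 -m pendant '[[0,0.8,1.8,0],[0,0.8,1.8,0],[0,0.8,1.8,0],[0,0.8,1.8,0],[0,0.8,1.8,0]]' 0.3; python3 -m pendant '[[0,2,4,0],[0,3,8,0],[0,3,12,0],[0,3,12,0]]'
```

```text
t: 16.77
eef_pos: [511.9, -266.1, 104.2]
tcp_rot: [3.141, -0.006, 1.539]
ft_force: [0.2, 0.9, 0.1]
opening: 0.697
t: 17.27
eef_pos: [514.8, -266.0, 91.7]
tcp_rot: [-3.141, -0.007, 1.539]
ft_force: [0.5, 1.0, 0.6]
opening: 0.697
```

```bash
python3 -m pendant '[[0,0,0,0],[0,0,0,0],[0,0,0,0],[0,0,0,0],[0,0,0,0],[0,0,0,0]]' 1; python3 -c "
from h import *
s=env.state();print(s['ft_force'],s['moment'],s['opening'])
p=vision.read_camera('wrist');save(p,'w15.png')
a=cv2.imread('pics/w15.png')[230:400,220:420];cv2.imwrite('pics/w15c.png',np.clip(cv2.resize(a,None,fx=3.5,fy=3.5,interpolation=2)*1.8,0,255).astype(np.uint8))"
```

```text
t: 18.02
eef_pos: [514.7, -266.6, 91.9]
tcp_rot: [3.141, -0.006, 1.539]
ft_force: [-1.9, -5.0, 2.5]
opening: 0.458
[-1.93953748 -4.98431488  2.49170264] [-1.0356808   0.48157411 -0.15544615] 0.45807543152219854
```

View pics/w15c.png

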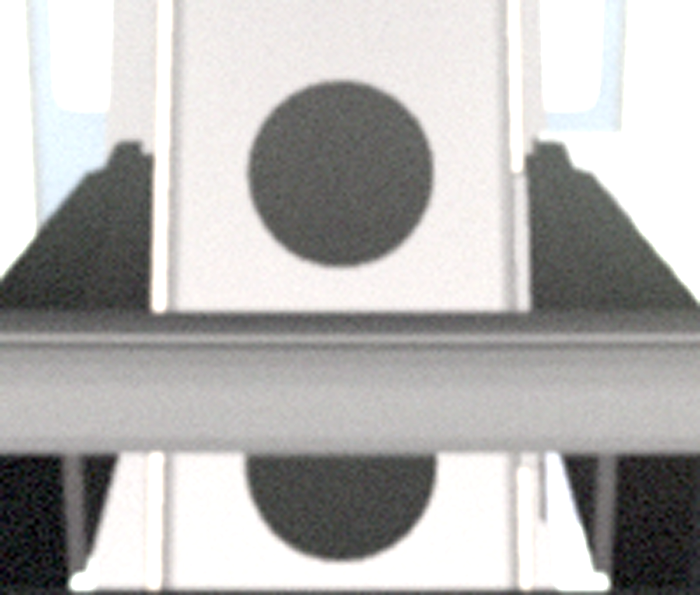

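```bash
python3 -m pendant '[[-0.8,-0.4,-0.9,0],[-0.8,-0.8,-1.8,0],[-0.8,-1.7,-3.6,0],[-0.8,-1.7,-3.6,0]]';python3 -c "
from h import *
s=env.state();print(s['ft_force'],s['moment'],s['opening'])"
```

```text
t: 18.58
eef_pos: [512.9, -267.2, 95.6]
tcp_rot: [3.142, -0.006, 1.539]
ft_force: [1.1, 0.2, -2.3]
opening: 0.461
[ 1.10007688  0.1792051  -2.27000929] [ 0.11605027 -0.08236295 -0.02531602] 0.46078129702899956
```

```bash
python3 -m pendant '[[0,-2,-4.3,0],[0,-4,-8.6,0],[0,-6,-12.9,0],[0,-8,-17.2,0],[0,-10,-21.5,0],[0,-12,-25.8,0]]';python3 -m pendant '[[0,-4,-8.6,0],[0,-8,-17.2,0],[0,-12,-25.8,0],[0,-20,-35,0],[0,-30,-42,0],[0,-30,-42,0]]';python3 -c "
from h import *
s=env.state();print(s['ft_force'],s['moment'],s['opening'])
p=vision.read_camera('scene');save(p,'s16.png')
a=cv2.imread('pics/s16.png')[150:350,90:290];cv2.imwrite('pics/s16c.png',np.clip(cv2.resize(a,None,fx=3,fy=3,interpolation=2)*1.6,0,255).astype(np.uint8))"
```

```text
t: 19.32
eef_pos: [500.8, -267.0, 121.7]
tcp_rot: [3.142, -0.006, 1.539]
ft_force: [-0.4, 0.1, -3.1]
opening: 0.458
t: 20.08
eef_pos: [470.2, -266.4, 164.4]
tcp_rot: [3.141, -0.005, 1.539]
ft_force: [0.6, 0.0, -3.0]
opening: 0.458
[ 0.61288686  0.02117243 -3.04154841] [ 0.04189739  0.06499232 -0.01789864] 0.4579894263292081
```

View pics/s16c.png

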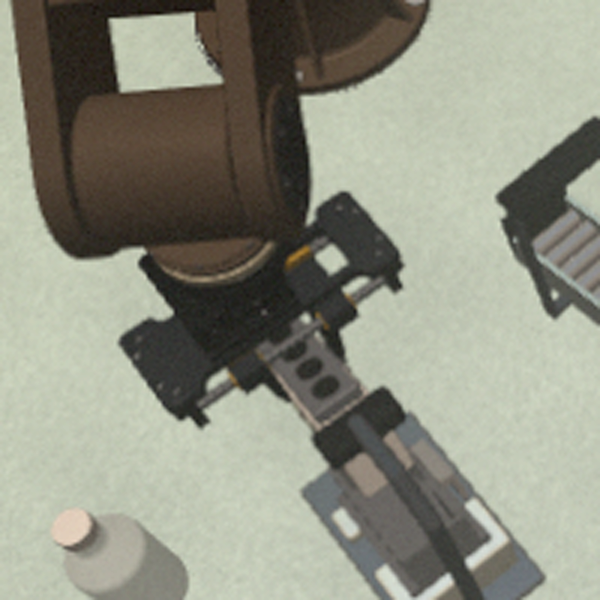

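```bash
python3 -m pendant '[[0,-18,-35,0],[0,-38,-75,0],[10,-40,-110,0],[55,-35,-125,-1],[105,-20,-125,-2],[155,0,-125,-3],[205,25,-125,-4],[250,50,-125,-5.2]]'; python3 -m pendant '[[21,20,0,0],[21,40,0,0],[21,71,10,0],[21,71,30,0],[21,71,50,0],[21,71,50,0]]'; python3 -c "
from h import *
s=env.state();print(s['ft_force'],s['moment'],s['opening'])
p=vision.read_camera('scene');save(p,'s17.png')
p=vision.read_camera('wrist');save(p,'w17.png')
"
```

```text
t: 21.12
eef_pos: [529.1, -16.9, 290.3]
tcp_rot: [3.141, -0.006, 1.631]
ft_force: [0.4, -0.4, -3.2]
opening: 0.46
t: 21.88
eef_pos: [598.1, 8.7, 238.7]
tcp_rot: [-3.139, -0.006, 1.631]
ft_force: [0.1, 1.7, -3.1]
opening: 0.46
[ 0.14095866  1.73427688 -3.06908316] [ 0.06273294  0.07047492 -0.03403279] 0.4600811524692274
```

View pics/s17.png

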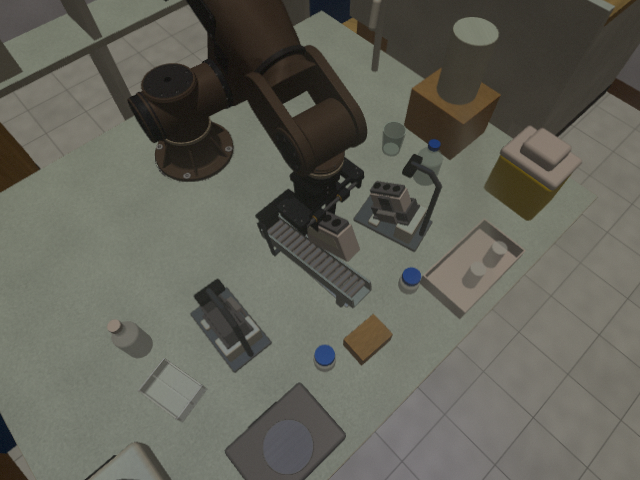

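View pics/w17.png

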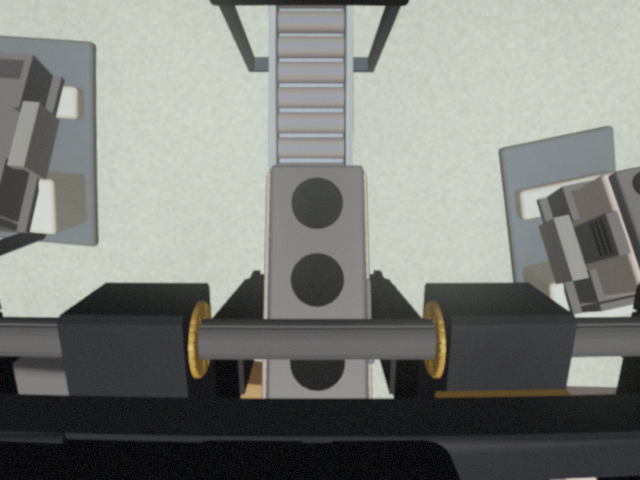

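```bash
python3 - <<'E'
from h import *
st=env.state();p=vision.read_camera('wrist')
a=p['pixels'][60:170,250:370];cv2.imwrite('pics/w18c.png',cv2.cvtColor(cv2.resize(np.clip(a*1.6,0,255).astype(np.uint8),None,fx=5,fy=5,interpolation=2),cv2.COLOR_RGB2BGR))
u=np.array([np.cos(.0593),np.sin(.0593),0]);k=np.array([0,0,1.]);a=np.radians(10)
lx=np.cos(a)*u+np.sin(a)*k;ly=np.array([-u[1],u[0],0]);lz=-np.sin(a)*u+np.cos(a)*k
o=np.array([561.5,3.1,62.7])
for x in (-70,-20):
    print(x,proj(p,np.array([o+x*lx+s*32.5*ly+9*lz for s in (-1,0,1)]),st).round(1).tolist(),proj(p,np.array([o+x*lx+s*29*ly+9*lz for s in (-1,0,1)]),st).round(1).tolist())
E
```

```text
-70 [[272.8, 84.4], [311.7, 84.4], [350.6, 84.5]] [[277.0, 84.4], [311.7, 84.4], [346.4, 84.5]]
-20 [[273.0, 144.6], [311.7, 144.6], [350.4, 144.7]] [[277.1, 144.6], [311.7, 144.6], [346.3, 144.6]]
```

View pics/w18c.png

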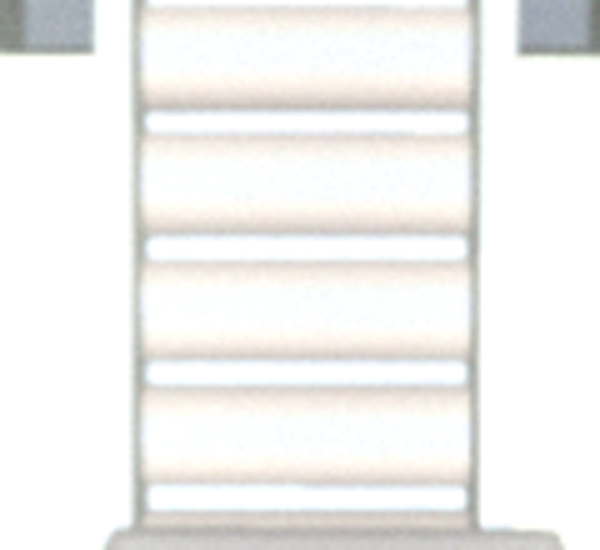

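```bash
python3 - <<'E'
from caps import *
st=env.state();p=vision.read_camera('wrist');D['n']=(p,st)
c1,c2=cen('n',(317,203),26),cen('n',(317,280),26);print(c1,c2)
u=np.array([np.cos(.0593),np.sin(.0593),0]);v=np.array([-u[1],u[0],0]);lo=np.array([561.5,3.1,62.7])
T=np.array(st['eef_pos'])
zo=T[2]-32.3
for c,l in ((c1,-45),(c2,-15)):
    X=onplane(p,[c],zo+81.6+l*.4226,st)[0];o=X-(l*.9063-90*.4226)*u;print(X.round(1),'o-TCP along',(o-T)@u,'across',(o-T)@v,'lane lateral',(X-lo)@v)
print(T,st['tcp_rot'])
T2=np.array([591.4,5.4,124.2]);Rt=Ro.from_euler('xyz',st['tcp_rot']).as_matrix();print((T2-T)@Rt)
E
```

```text
(np.float64(317.3325552626582), np.float64(204.24713628939634)) (np.float64(317.1010915193792), np.float64(283.58959042537805))
[558.9   6.4 271.5] o-TCP along 38.61717846846155 across 0.22477358562535577 lane lateral 3.4933183976286446
[587.    8.  284.2] o-TCP along 39.5714701229934 across 0.09665909301305102 lane lateral 3.365203905016343
[599.07010241   8.60482237 241.20039324] [ 3.13975196 -0.00539164  1.6306475 ]
[ -3.37107428  -8.06338461 116.96927401]
```

```bash
python3 -m pendant '[[-1,-2,25,0],[-2,-5,50,0],[-3.4,-8,75,0],[-3.4,-8,95,0],[-3.4,-8,105,0],[-3.4,-8,105,0]]'; python3 -c "
from h import *
s=env.state();print(s['ft_force'],s['moment'],s['opening'])
p=vision.read_camera('scene');save(p,'s19.png')
a=cv2.imread('pics/s19.png')[170:320,230:400];cv2.imwrite('pics/s19c.png',np.clip(cv2.resize(a,None,fx=4,fy=4,interpolation=2)*1.6,0,255).astype(np.uint8))
"
```

```text
t: 22.82
eef_pos: [591.6, 5.3, 136.5]
tcp_rot: [3.139, -0.005, 1.631]
ft_force: [0.4, 0.1, -3.0]
opening: 0.461
[ 0.39642571  0.05778882 -2.97622637] [ 0.05260212  0.03154504 -0.03105836] 0.4605280762688585
```

View pics/s19c.png

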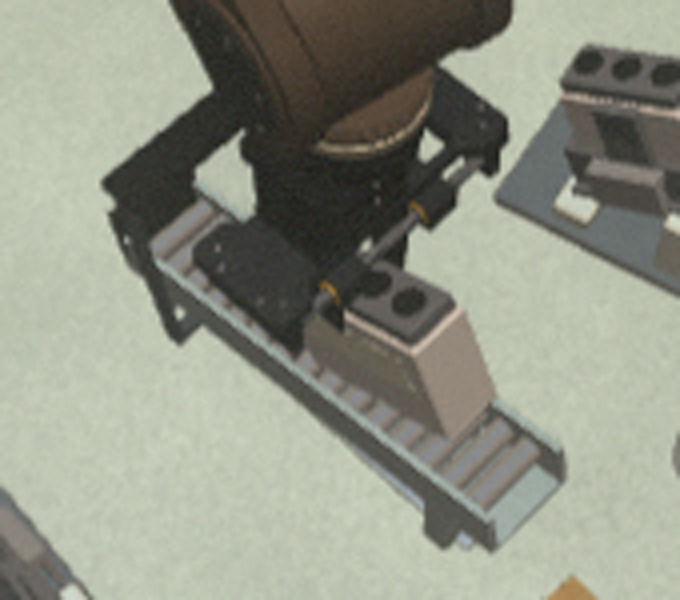

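```bash
python3 -m pendant '[[0,0,3,0],[0,0,6,0],[0,0,9,0],[0,0,10,0],[0,0,10,0]]'; python3 -m pendant '[[0,0,1.5,0],[0,0,3,0],[0,0,3,0]]'
```

```text
t: 23.5
eef_pos: [591.9, 5.3, 126.9]
tcp_rot: [3.139, -0.005, 1.631]
ft_force: [-0.1, -0.6, -2.6]
opening: 0.457
t: 23.88
eef_pos: [592.3, 5.2, 124.5]
tcp_rot: [3.137, -0.005, 1.631]
ft_force: [-0.4, -0.1, 4.6]
opening: 0.46
```

```bash
python3 -m pendant '[[0,0,1,0],[0,0,2,0],[0,0,2,0]]'; python3 -m pendant '[[0,0,1,0],[0,0,2,0],[0,0,2,0]]'; python3 -c "
from h import *
s=env.state();print(s['ft_force'],s['moment'],s['opening'])"
```

```text
t: 24.25
eef_pos: [593.7, 5.2, 124.0]
tcp_rot: [3.133, -0.004, 1.631]
ft_force: [0.7, -0.1, 11.1]
opening: 0.46
t: 24.62
eef_pos: [595.2, 5.2, 123.6]
tcp_rot: [3.129, -0.004, 1.631]
ft_force: [1.3, -0.1, 10.7]
opening: 0.46
[ 1.28381011 -0.14110722 10.69497775] [0.21288302 0.03078864 0.01858634] 0.45953849438507727
```

```bash
python3 -m pendant '[[0,0,0,0],[0,0,1,0],[0,0,2,0],[0,0,2,0]]' 0.51; python3 -c "
from h import *
s=env.state();print(s['ft_force'],s['moment'],s['opening'])
p=vision.read_camera('scene');save(p,'s20.png')
a=cv2.imread('pics/s20.png')[170:320,230:400];cv2.imwrite('pics/s20c.png',np.clip(cv2.resize(a,None,fx=4,fy=4,interpolation=2)*1.6,0,255).astype(np.uint8))
"
```

```text
t: 25.12
eef_pos: [596.3, 5.2, 122.2]
tcp_rot: [3.127, -0.004, 1.63]
ft_force: [3.8, 2.2, 5.2]
opening: 0.49
[3.77262024 2.1802138  5.24123833] [ 0.33280549 -0.5895057  -0.02125176] 0.48970455760886306
```

View pics/s20c.png

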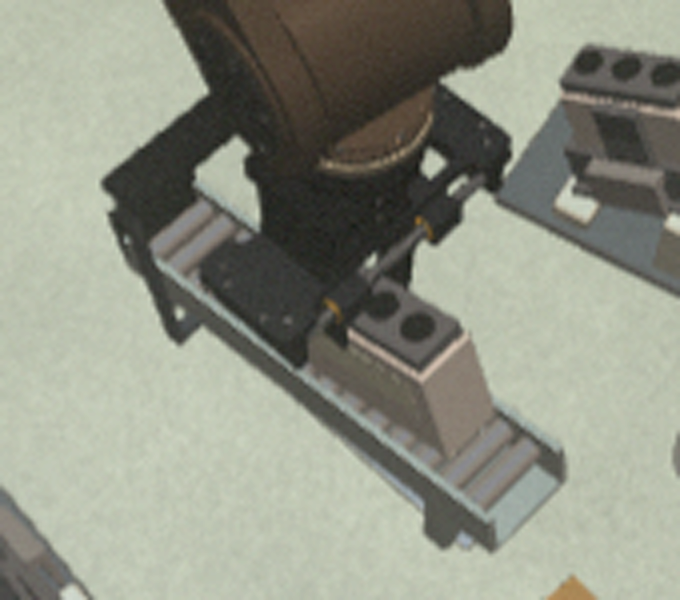

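```bash
python3 - <<'E'
from caps import *
st=env.state();p=vision.read_camera('wrist');save(p,'w21.png')
print(st['eef_pos'],st['tcp_rot'],st['ft_force'])
# predict flat caps
u=np.array([np.cos(.0593),np.sin(.0593),0]);k=np.array([0,0,1.]);a=np.radians(10)
lx=np.cos(a)*u+np.sin(a)*k;ly=np.array([-u[1],u[0],0]);lz=-np.sin(a)*u+np.cos(a)*k
o=np.array([561.5,3.1,62.7])
for c in (75,80,85): print(c,proj(p,np.array([o+(c+d)*lx+90*lz for d in (-65,-45,-15,15,45)]),st).round(1).tolist())
E
```

```text
[596.27999813   5.22358354 122.17889464] [ 3.12661489 -0.00378178  1.63050179] [2.76984356 1.48019631 4.75297161]
75 [[316.5, 204.7], [316.5, 256.0], [316.4, 331.2], [316.4, 403.4], [316.4, 472.3]]
80 [[316.5, 217.6], [316.5, 268.7], [316.4, 343.4], [316.4, 415.2], [316.4, 483.5]]
85 [[316.5, 230.5], [316.5, 281.4], [316.4, 355.6], [316.4, 426.8], [316.4, 494.5]]
```

View pics/w21.png

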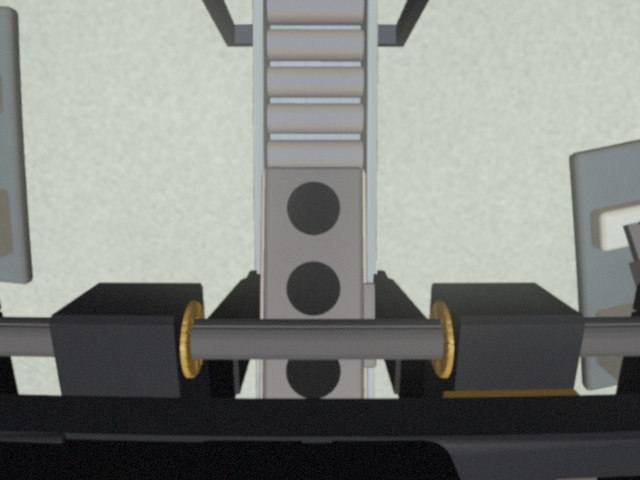

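```bash
python3 -m pendant '[[0,-1,2,0],[0,-2,4,0],[0,-2,6,0],[0,-2,6,0]]' 0.51; python3 -c "
from h import *
s=env.state();print(s['ft_force'],s['moment'],s['opening'])
p=vision.read_camera('scene');save(p,'s22.png')
a=cv2.imread('pics/s22.png')[170:320,230:400];cv2.imwrite('pics/s22c.png',np.clip(cv2.resize(a,None,fx=4,fy=4,interpolation=2)*1.6,0,255).astype(np.uint8))
"
```

```text
t: 25.72
eef_pos: [594.2, 5.2, 115.8]
tcp_rot: [3.127, -0.004, 1.631]
ft_force: [-0.7, 0.4, -2.9]
opening: 0.487
[-0.68014314  0.40242212 -2.8587186 ] [ 0.05645564 -0.00024323  0.05887741] 0.4868629109311579
```

View pics/s22c.png

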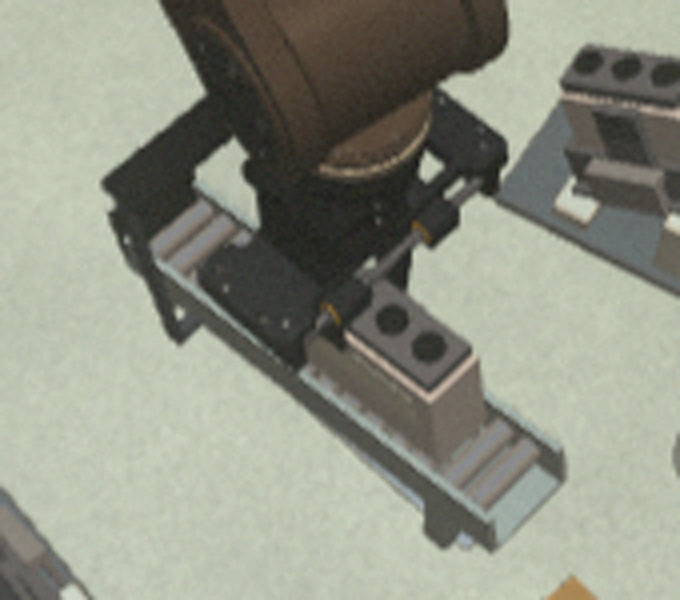

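```bash
python3 -m pendant '[[0,0,1.5,0],[0,0,3,0],[0,0,3,0]]'; python3 -c "
from h import *
s=env.state();print(s['ft_force'],s['moment'],s['opening'])
p=vision.read_camera('wrist');save(p,'w23.png')
"
```

```text
t: 26.15
eef_pos: [593.8, 5.2, 112.8]
tcp_rot: [3.128, -0.004, 1.631]
ft_force: [-0.8, 0.1, 4.9]
opening: 0.489
[-0.80468218  0.06871819  4.91498289] [0.15844492 0.26013351 0.06161961] 0.48868015385714625
```

View pics/w23.png

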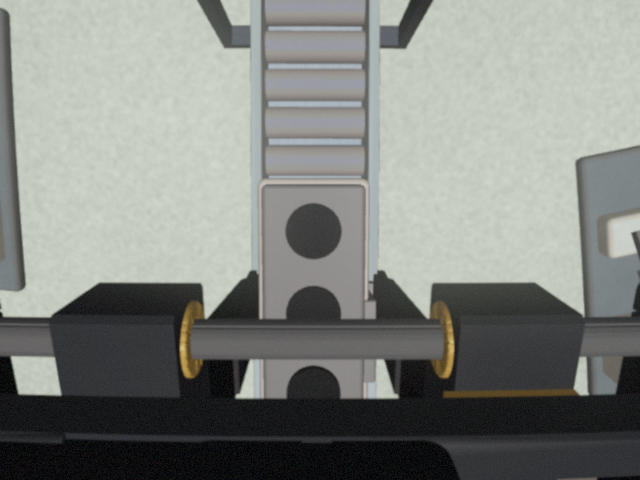

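```bash
python3 -m pendant '[[0,0,0,0],[0,0,0,0],[0,0,0,0],[0,0,0,0],[0,0,-20,0],[0,0,-60,0],[0,0,-100,0],[0,0,-100,0]]' 0; python3 -c "
from h import *
s=env.state();print(s['ft_force'],s['opening'])
p=vision.read_camera('wrist');save(p,'w24.png')
p=vision.read_camera('scene');save(p,'s24.png')
"
```

```text
t: 27.2
eef_pos: [593.6, 4.6, 215.6]
tcp_rot: [3.123, -0.003, 1.631]
ft_force: [-0.0, -0.5, -0.5]
opening: 0.999
[-0.04724785 -0.51367838 -0.51205431] 0.999385957027667
```

View pics/w24.png

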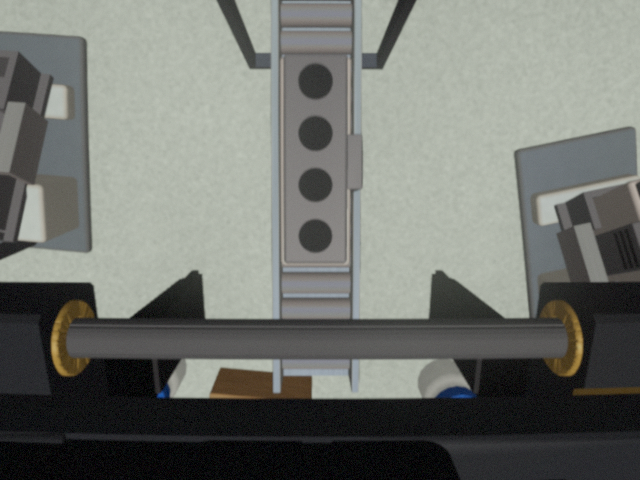

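View pics/s24.png

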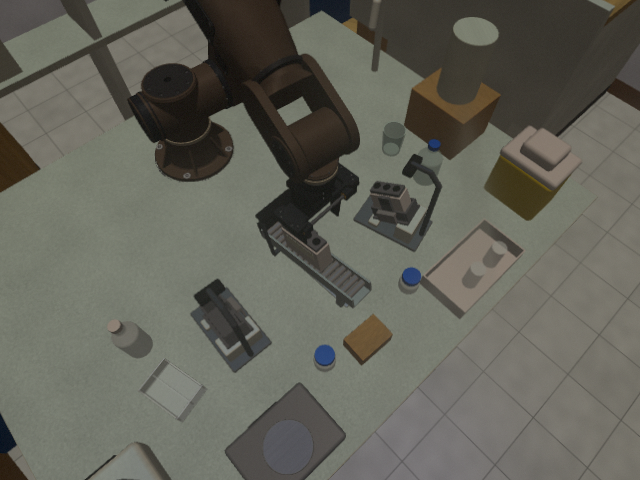

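```bash
python3 -m pendant '[[40,-15,-15,-2],[90,-35,-25,-5],[140,-55,-25,-8],[190,-71,-25,-10],[241,-71,-22,-12.1],[241,-71,-22,-12.1],[241,-71,-22,-12.1]]'; python3 - <<'E'
from model import *
SM=(575.5,258.5,140.5)
st=env.state();p=vision.read_camera('wrist');save(p,'w25.png');D['n']=(p,st)
print(st['eef_pos'],st['tcp_rot'])
R,o=frame(SM,15.57,90);print(o)
print(proj(p,np.array([[x,0,90] for x in (-30,0,30)])@R.T+o,st).round(1))
Rt=Ro.from_euler('xyz',st['tcp_rot']).as_matrix()
F=np.array([573.9,258.6,91.2]);z=R[:,2]
for s in (100,40,0): print(s,((F+s*z-st['eef_pos'])@Rt).round(1))
p=vision.read_camera('scene');save(p,'s25.png')
a=cv2.imread('pics/s25.png')[140:320,230:460];cv2.imwrite('pics/s25c.png',np.clip(cv2.resize(a,None,fx=3.3,fy=3.3,interpolation=2)*1.6,0,255).astype(np.uint8))
E
```

```text
t: 28.18
eef_pos: [506.3, 240.5, 233.3]
tcp_rot: [3.13, -0.001, 1.842]
ft_force: [0.0, 0.5, -0.8]
opening: 1.002
[506.30108269 240.54819769 233.32415969] [ 3.12986216e+00 -7.53832608e-04  1.84196475e+00]
[612.13985871 268.70935526  58.93229917]
[[314.7 287.1]
 [314.6 328.3]
 [314.6 370.6]]
100 [-0.8 27.1 51.8]
40 [ -0.8  51.8 106.5]
0 [ -0.8  68.3 142.9]
```

View pics/s25c.png

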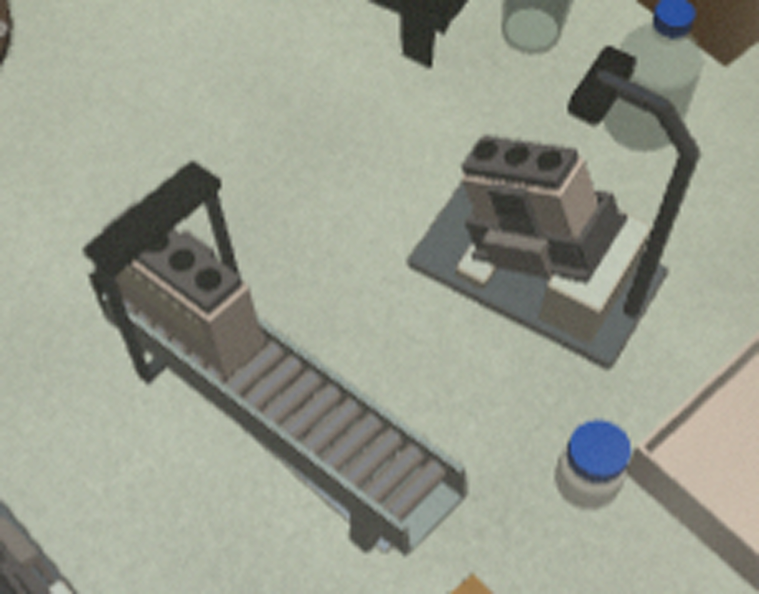

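View pics/w25.png

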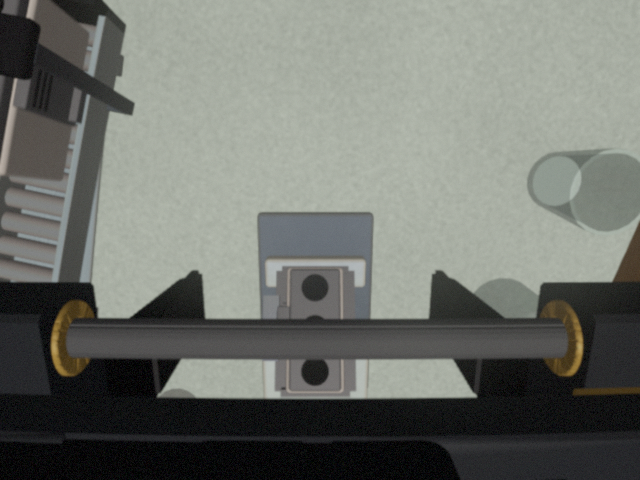

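```bash
python3 -m pendant '[[0,13,26,0],[-0.8,27,52,0],[-0.8,40,80,0],[-0.8,52,106,0],[-0.8,52,106,0]]'; python3 - <<'E'
from model import *
st=env.state();R,o=frame(SM,15.57,90)
Rt=Ro.from_euler('xyz',st['tcp_rot']).as_matrix();F=np.array([573.9,258.6,91.2])
print(((F-st['eef_pos'])@Rt).round(1),st['tcp_rot'])
p=vision.read_camera('scene');save(p,'s26.png')
a=cv2.imread('pics/s26.png')[110:260,320:460];cv2.imwrite('pics/s26c.png',np.clip(cv2.resize(a,None,fx=4,fy=4,interpolation=2)*1.6,0,255).astype(np.uint8))
E
```

```text
t: 28.9
eef_pos: [558.2, 252.0, 126.8]
tcp_rot: [3.132, -0.001, 1.839]
ft_force: [-0.5, -0.3, 0.9]
opening: 0.999
[ 2.2 16.5 35.7] [ 3.13234431e+00 -6.43237197e-04  1.83853942e+00]
```

View pics/s26c.png

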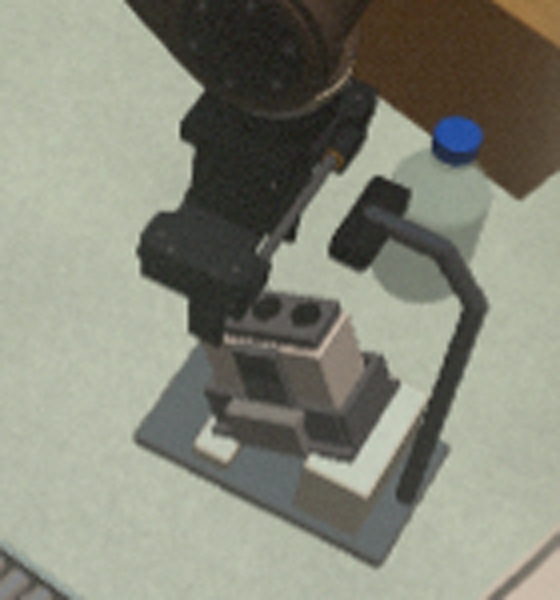

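```bash
python3 -m pendant '[[1,5,10,0],[2,10,20,0],[2.2,14,30,0],[2.2,16.5,35.7,0],[2.2,16.5,35.7,0],[2.2,16.5,35.7,0]]'; python3 - <<'E'
from model import *
st=env.state();F=np.array([573.9,258.6,91.2])
Rt=Ro.from_euler('xyz',st['tcp_rot']).as_matrix()
print(((F-st['eef_pos'])@Rt).round(1),st['tcp_rot'])
p=vision.read_camera('scene');save(p,'s27.png')
a=cv2.imread('pics/s27.png')[110:260,320:460];cv2.imwrite('pics/s27c.png',np.clip(cv2.resize(a,None,fx=4,fy=4,interpolation=2)*1.6,0,255).astype(np.uint8))
a=cv2.imread('pics/s27.png')[180:300,240:380];cv2.imwrite('pics/s27d.png',np.clip(cv2.resize(a,None,fx=4,fy=4,interpolation=2)*1.6,0,255).astype(np.uint8))
E
```

```text
t: 29.7
eef_pos: [574.0, 259.0, 92.9]
tcp_rot: [3.13, -0.001, 1.839]
ft_force: [0.4, -0.8, 0.2]
opening: 1.001
[-0.4 -0.3  1.7] [ 3.13030161e+00 -8.13740984e-04  1.83890911e+00]
```

View pics/s27c.png

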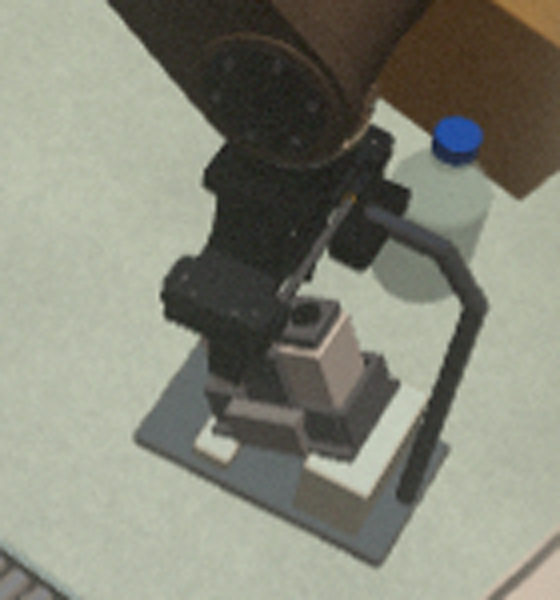

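View pics/s27d.png

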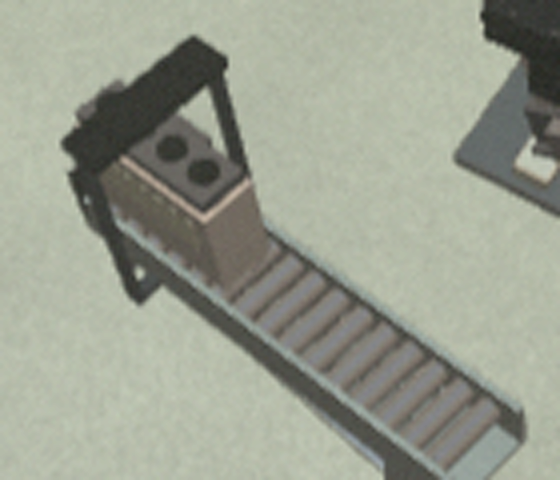

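```bash
python3 -m pendant '[[-0.4,0,1.5,0],[-0.4,0,1.5,0],[-0.4,0,1.5,0],[-0.4,0,1.5,0],[-0.4,0,1.5,0],[-0.4,0,1.5,0],[-0.4,0,1.5,0],[-0.4,0,1.5,0]]' 1; python3 - <<'E'
from model import *
st=env.state();print(st['ft_force'],st['moment'],st['opening'])
p=vision.read_camera('wrist');save(p,'w28.png')
a=cv2.imread('pics/w28.png')[230:400,220:420];cv2.imwrite('pics/w28c.png',np.clip(cv2.resize(a,None,fx=3.5,fy=3.5,interpolation=2)*1.8,0,255).astype(np.uint8))
p=vision.read_camera('scene');save(p,'s28.png')
u=np.array([np.cos(.0593),np.sin(.0593),0]);k=np.array([0,0,1.]);a=np.radians(10)
lx=np.cos(a)*u+np.sin(a)*k;ly=np.array([-u[1],u[0],0]);lz=-np.sin(a)*u+np.cos(a)*k
o=np.array([561.5,3.1,62.7])
off=np.array([240,180]);im=cv2.imread('pics/s28.png')[180:300,240:380];im=np.clip(cv2.resize(im,None,fx=4,fy=4,interpolation=2)*1.6,0,255).astype(np.uint8)
draw(im,p,None,np.c_[lx,ly,lz],o+(-100)*lx,box(130,44,0,78),4,off,(0,0,255))
cv2.imwrite('pics/s28d.png',im)
E
```

```text
t: 30.75
eef_pos: [574.1, 258.4, 91.6]
tcp_rot: [3.13, -0.001, 1.839]
ft_force: [-0.8, -3.5, 4.3]
opening: 0.458
[-0.78697928 -3.53521574  4.28436501] [-0.91589353  0.17804933 -0.09650692] 0.45845603986632144
```

View pics/w28c.png

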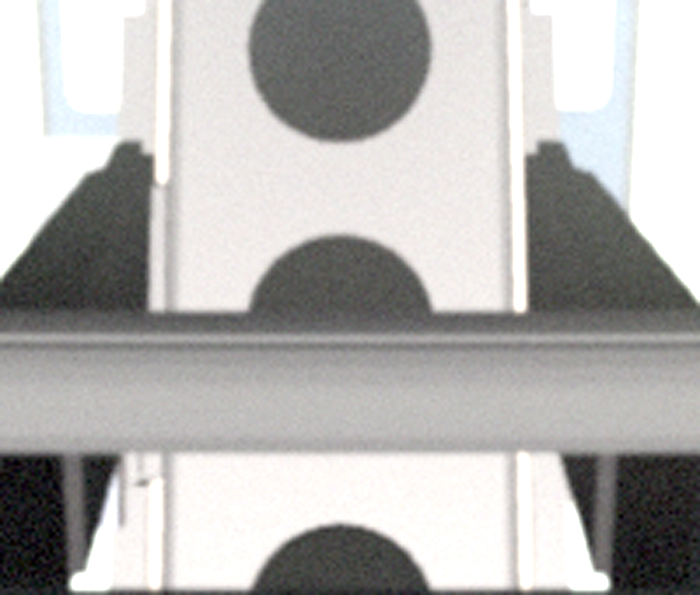

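View pics/s28d.png

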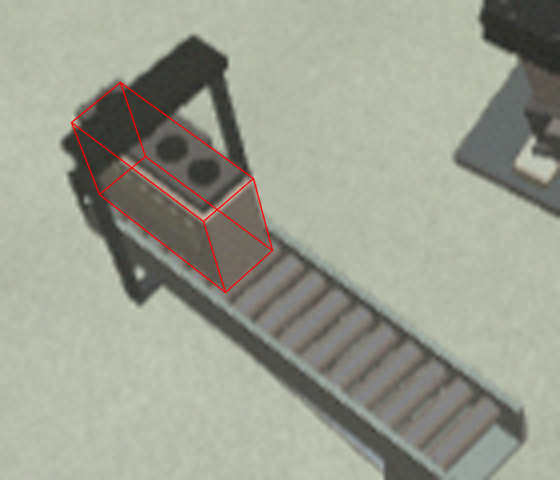

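```bash
python3 -m pendant '[[-0.4,-0.4,-0.9,0],[-0.4,-0.8,-1.8,0],[-0.4,-1.7,-3.6,0],[-0.4,-1.7,-3.6,0]]'
```

```text
t: 31.35
eef_pos: [572.4, 257.7, 95.2]
tcp_rot: [3.13, -0.001, 1.839]
ft_force: [0.6, 0.0, -3.0]
opening: 0.459
```

```bash
python3 -m pendant '[[0,-2,-4.3,0],[0,-4,-8.6,0],[0,-6,-12.9,0],[0,-8,-17.2,0],[0,-10,-21.5,0],[0,-12,-25.8,0]]';python3 -m pendant '[[0,-4,-8.6,0],[0,-8,-17.2,0],[0,-12,-25.8,0],[0,-20,-35,0],[0,-30,-42,0],[0,-30,-42,0]]'
```

```text
t: 32.1
eef_pos: [560.5, 254.4, 121.2]
tcp_rot: [3.13, -0.001, 1.839]
ft_force: [0.0, 0.2, -4.2]
opening: 0.463
t: 32.85
eef_pos: [530.6, 246.2, 163.6]
tcp_rot: [3.13, -0.001, 1.839]
ft_force: [0.2, 0.1, -3.7]
opening: 0.457
```

```bash
python3 -m pendant '[[4,-14,-45,0],[-4,-22,-90,0],[-50,-25,-122,2],[-102,-29,-126,4],[-154,-28,-126,6.5],[-205,-22,-126,9],[-247,-6,-126,12],[-247,-6,-126,12]]'; python3 - <<'E'
from caps import *
st=env.state();p=vision.read_camera('wrist');save(p,'w30.png');D['n']=(p,st)
Rt=Ro.from_euler('xyz',st['tcp_rot']).as_matrix();T=np.array(st['eef_pos']);print(T,st['tcp_rot'],st['ft_force'])
for z in (200,140,124.2): print(((np.array([614.4,6.5,z])-T)@Rt).round(1))
E
```

```text
t: 33.85
eef_pos: [589.9, 3.4, 288.4]
tcp_rot: [3.131, -0.003, 1.626]
ft_force: [-0.4, 0.3, -3.4]
opening: 0.463
[589.94713906   3.40065881 288.43493053] [ 3.13076301e+00 -2.90634901e-03  1.62599992e+00] [-0.39742014  0.30001436 -3.39032251]
[ 1.5 23.6 88.7]
[  1.3  23.  148.7]
[  1.3  22.8 164.5]
```

View pics/w30.png

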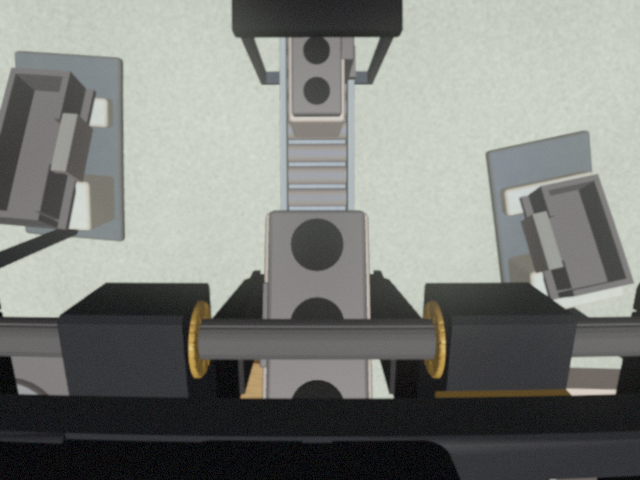

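```bash
python3 -m pendant '[[1,10,40,0],[1.3,20,85,0],[1.3,23,120,0],[1.3,23,145,0],[1.3,23,152,0],[1.3,23,152,0]]'; python3 -m pendant '[[0,0,3,0],[0,0,6,0],[0,0,9,0],[0,0,9,0]]'; python3 -c "
from h import *
p=vision.read_camera('wrist');save(p,'w31.png')"
```

```text
t: 34.65
eef_pos: [613.5, 8.6, 137.2]
tcp_rot: [3.131, -0.003, 1.629]
ft_force: [0.6, -0.7, -3.2]
opening: 0.46
t: 35.15
eef_pos: [613.5, 8.6, 128.1]
tcp_rot: [3.131, -0.004, 1.629]
ft_force: [0.3, -0.0, -3.9]
opening: 0.458
```

View pics/w31.png

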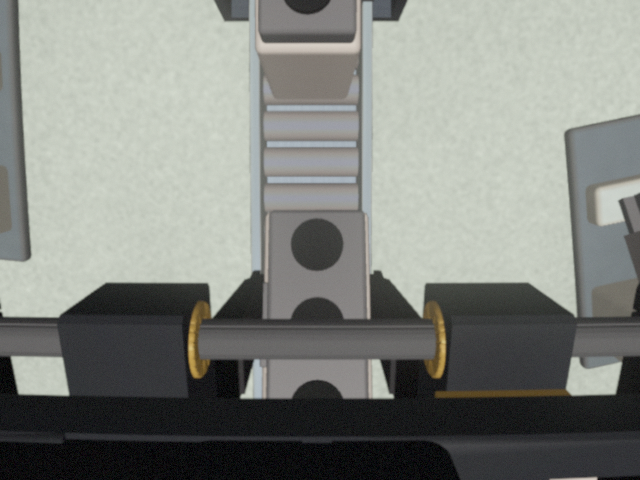

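```bash
python3 -m pendant '[[-1,0,1,0],[-2,0,2.5,0],[-2.2,0,4,0],[-2.2,0,4,0]]'; python3 -m pendant '[[0,0,1,0],[0,0,1.5,0],[0,0,1.5,0]]'
```

```text
t: 35.7
eef_pos: [614.5, 6.5, 124.7]
tcp_rot: [3.129, -0.004, 1.628]
ft_force: [3.0, 2.7, 0.6]
opening: 0.461
t: 36.08
eef_pos: [615.1, 6.6, 124.6]
tcp_rot: [3.127, -0.003, 1.628]
ft_force: [-0.3, 2.7, 10.9]
opening: 0.457
```

```bash
python3 -m pendant '[[0,0,0,0],[0,0,1,0],[0,-1,3,0],[0,-1,5,0],[0,-1,5,0]]' 0.51; python3 -c "
from h import *
p=vision.read_camera('scene');save(p,'s32.png')
a=cv2.imread('pics/s32.png')[170:320,230:400];cv2.imwrite('pics/s32c.png',np.clip(cv2.resize(a,None,fx=4,fy=4,interpolation=2)*1.6,0,255).astype(np.uint8))
"
```

```text
t: 36.7
eef_pos: [614.6, 6.0, 120.0]
tcp_rot: [3.126, -0.002, 1.629]
ft_force: [0.7, -2.1, 4.8]
opening: 0.492
```

View pics/s32c.png

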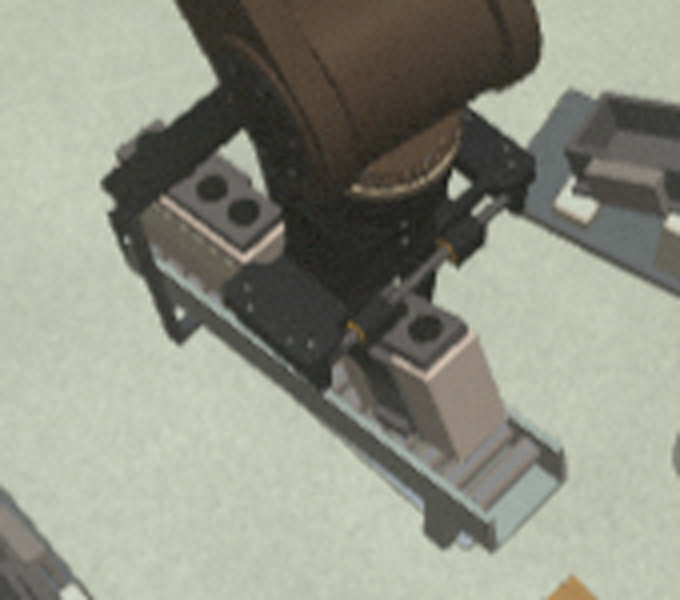

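```bash
python3 -m pendant '[[0,0,1.5,0],[0,0,3,0],[0,0,4,0],[0,0,4,0]]'; python3 -c "
from h import *
p=vision.read_camera('scene');save(p,'s33.png')
a=cv2.imread('pics/s33.png')[170:320,230:400];cv2.imwrite('pics/s33c.png',np.clip(cv2.resize(a,None,fx=4,fy=4,interpolation=2)*1.6,0,255).astype(np.uint8))
"
```

```text
t: 37.25
eef_pos: [615.1, 5.7, 116.6]
tcp_rot: [3.125, -0.002, 1.629]
ft_force: [0.6, -1.0, 7.7]
opening: 0.485
```

View pics/s33c.png

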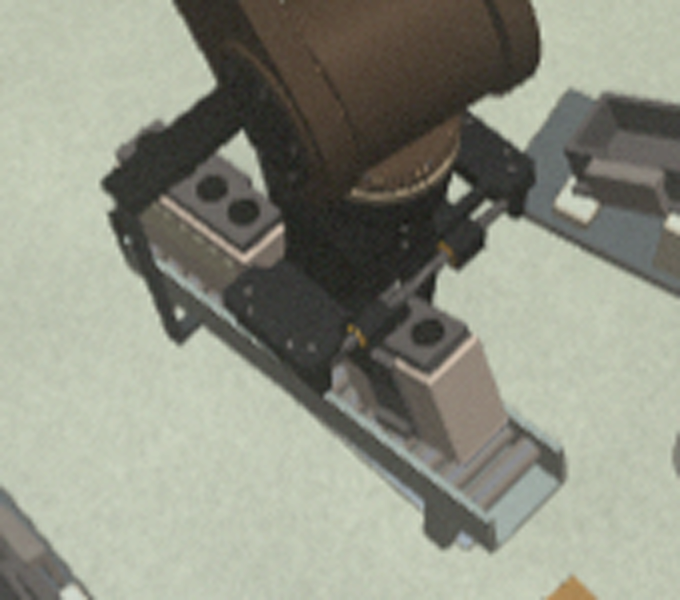

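```bash
python3 -m pendant '[[0,0,1,0],[0,0,3,0],[0,0,4,0],[0,0,4,0]]' 0.49; python3 -c "
from h import *
p=vision.read_camera('scene');save(p,'s34.png')
a=cv2.imread('pics/s34.png')[170:320,230:400];cv2.imwrite('pics/s34c.png',np.clip(cv2.resize(a,None,fx=4,fy=4,interpolation=2)*1.6,0,255).astype(np.uint8))
"
```

```text
t: 37.8
eef_pos: [615.4, 5.1, 112.9]
tcp_rot: [3.124, -0.001, 1.629]
ft_force: [0.9, -2.1, 4.1]
opening: 0.509
```

View pics/s34c.png

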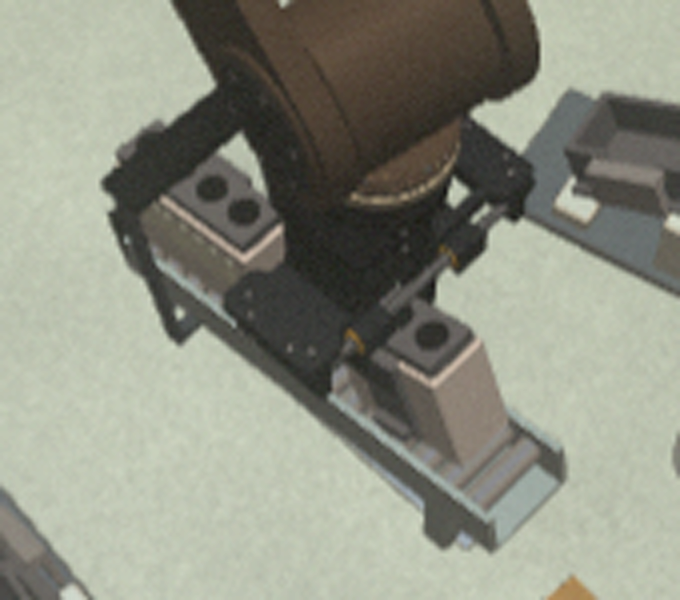

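```bash
python3 -m pendant '[[0,0,2,0],[0,0,4,0],[0,0,6,0],[0,0,6,0]]'; python3 - <<'E'
from model import *
p=vision.read_camera('scene');save(p,'s35.png')
a=cv2.imread('pics/s35.png')[170:320,230:400];im=np.clip(cv2.resize(a,None,fx=4,fy=4,interpolation=2)*1.6,0,255).astype(np.uint8)
u=np.array([np.cos(.0593),np.sin(.0593),0]);k=np.array([0,0,1.]);o=np.array([561.5,3.1,62.7])
def fr(d):
    a=np.radians(d);return np.c_[np.cos(a)*u+np.sin(a)*k,np.array([-u[1],u[0],0]),-np.sin(a)*u+np.cos(a)*k]
lx=fr(10)[:,0]
E=o+52*lx
for d,c in ((10,(0,0,255)),(17,(0,255,0))):
    R=fr(d);draw(im,p,None,R,E+R[:,0]*47.5,box(95,44,0,78),4,np.array([230,170]),c)
cv2.imwrite('pics/s35c.png',im)
E
```

```text
t: 38.35
eef_pos: [615.7, 5.0, 106.9]
tcp_rot: [3.124, -0.001, 1.629]
ft_force: [1.3, -2.0, 4.2]
opening: 0.513
```

View pics/s35c.png

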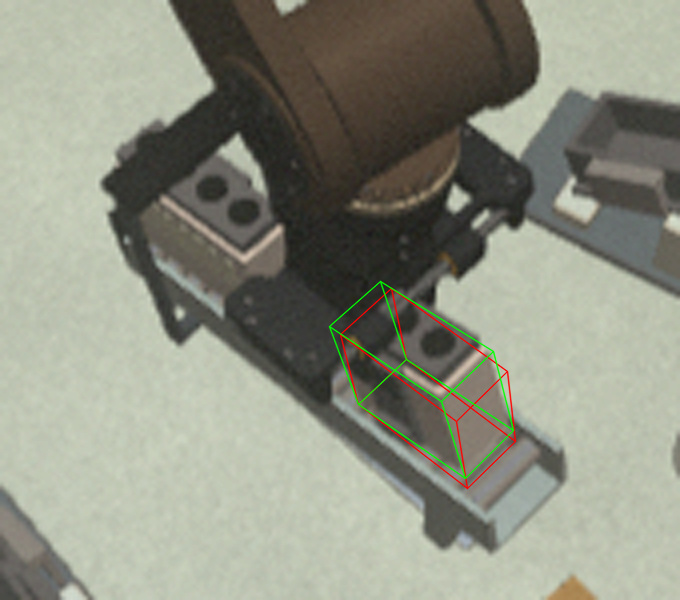

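```bash
python3 -m pendant '[[0,0,0,0],[0,0,0,0],[0,0,0,0]]' 0.48; python3 - <<'E'
from model import *
p=vision.read_camera('scene');save(p,'s36.png')
a=cv2.imread('pics/s36.png')[170:320,230:400];im=np.clip(cv2.resize(a,None,fx=4,fy=4,interpolation=2)*1.6,0,255).astype(np.uint8)
cv2.imwrite('pics/s36c.png',im)
E
```

```text
t: 38.78
eef_pos: [615.6, 4.9, 106.9]
tcp_rot: [3.124, -0.001, 1.629]
ft_force: [2.0, -2.7, 2.7]
opening: 0.517
```

View pics/s36c.png

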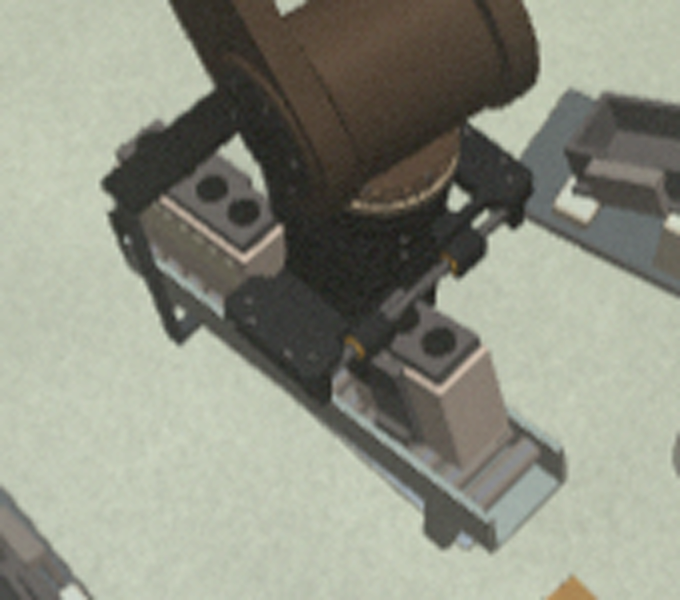

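```bash
python3 -m pendant '[[0,0,0,0],[0,0,2,0],[0,1,4,0],[0,2,6,0],[0,2,6,0]]' 0.51; python3 - <<'E'
from model import *
p=vision.read_camera('scene');save(p,'s37.png')
a=cv2.imread('pics/s37.png')[170:320,230:400];im=np.clip(cv2.resize(a,None,fx=4,fy=4,interpolation=2)*1.6,0,255).astype(np.uint8)
cv2.imwrite('pics/s37c.png',im)
p=vision.read_camera('wrist');save(p,'w37.png')
E
```

```text
t: 39.45
eef_pos: [617.4, 5.6, 101.0]
tcp_rot: [3.125, -0.001, 1.629]
ft_force: [-0.8, 0.7, 6.5]
opening: 0.491
```

View pics/s37c.png

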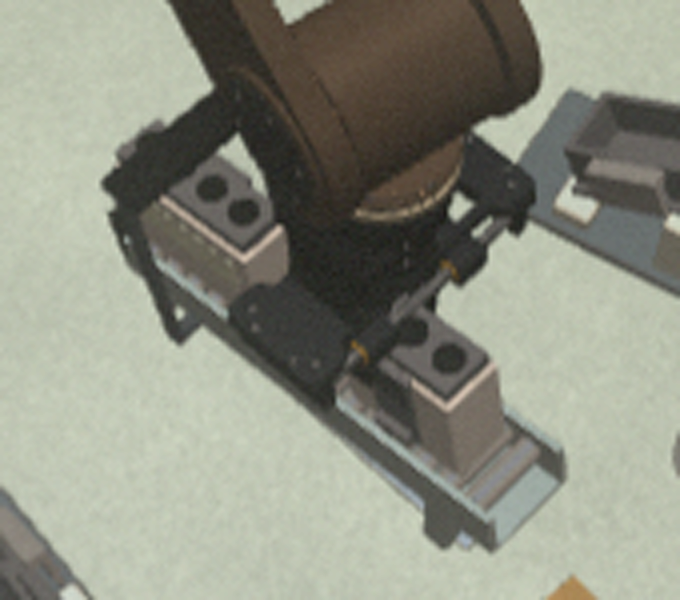

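View pics/w37.png

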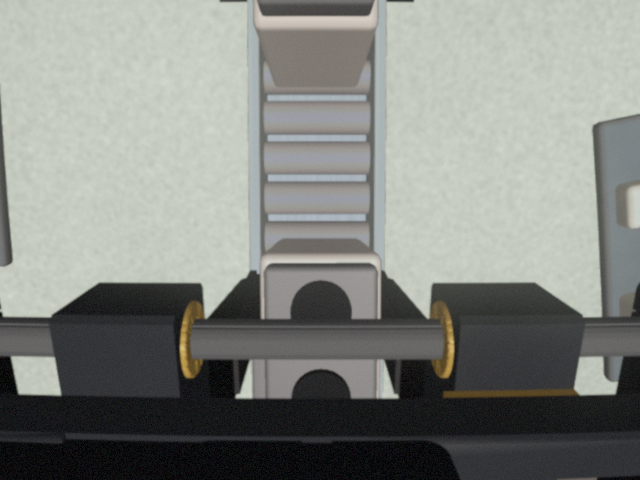

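```bash
python3 -m pendant '[[0,1,1,0],[0,2,2,0],[0,2,3,0],[0,2,3,0]]'; python3 -m pendant '[[0,0,0,0],[0,0,0,0],[0,0,0,0]]' 0.485;  python3 - <<'E'
from model import *
p=vision.read_camera('scene');save(p,'s38.png')
a=cv2.imread('pics/s38.png')[170:320,230:400];im=np.clip(cv2.resize(a,None,fx=4,fy=4,interpolation=2)*1.6,0,255).astype(np.uint8)
cv2.imwrite('pics/s38c.png',im)
E
```

```text
t: 40.05
eef_pos: [619.0, 5.8, 98.1]
tcp_rot: [3.125, -0.001, 1.629]
ft_force: [-0.3, -1.4, 6.0]
opening: 0.495
t: 40.42
eef_pos: [618.7, 5.7, 98.0]
tcp_rot: [3.126, -0.001, 1.629]
ft_force: [-1.1, -4.3, 3.0]
opening: 0.515
```

View pics/s38c.png

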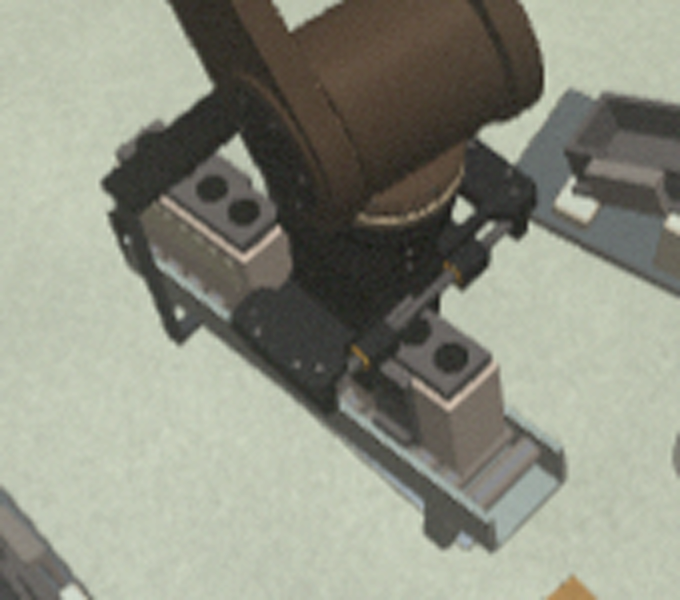

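```bash
python3 -m pendant '[[0,0,0,0],[0,0,0,0],[0,0,0,0],[0,0,0,0],[0,0,-15,0],[0,0,-50,0],[0,0,-100,0],[0,0,-100,0]]' 0; python3 - <<'E'
from model import *
p=vision.read_camera('wrist');save(p,'w39.png')
E
```

```text
t: 41.48
eef_pos: [618.8, 5.4, 202.9]
tcp_rot: [3.119, -0.0, 1.629]
ft_force: [-0.3, 0.7, 0.1]
opening: 1.004
```

View pics/w39.png

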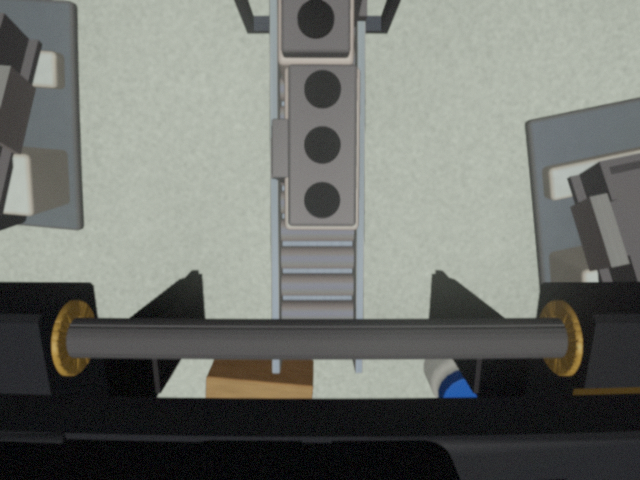

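```bash
python3 -m pendant '[[0,0,-60,0],[0,0,-100,0],[0,0,-100,0],[0,0,-100,0],[0,0,-100,0],[0,0,-100,0]]'; python3 - <<'E'
from model import *
st=env.state();p=vision.read_camera('wrist');save(p,'w40.png')
u=np.array([np.cos(.0593),np.sin(.0593),0]);k=np.array([0,0,1.]);o=np.array([561.5,3.1,62.7])
a=np.radians(10);R=np.c_[np.cos(a)*u+np.sin(a)*k,np.array([-u[1],u[0],0]),-np.sin(a)*u+np.cos(a)*k]
im=cv2.resize(cv2.imread('pics/w40.png')[0:260,220:420],None,fx=2.3,fy=2.3)
draw(im,p,st,R,o-100*R[:,0],box(130,44,0,78),2.3,np.array([220,0]),(0,0,255))
draw(im,p,st,R,o+12*R[:,0],box(95,44,0,78),2.3,np.array([220,0]),(0,255,0))
s=vision.read_camera('scene');save(s,'s40.png')
im2=cv2.resize(cv2.imread('pics/s40.png')[180:310,240:380],None,fx=2.3*2,fy=2.3*2)
draw(im2,s,None,R,o-100*R[:,0],box(130,44,0,78),4.6,np.array([240,180]),(0,0,255))
draw(im2,s,None,R,o+12*R[:,0],box(95,44,0,78),4.6,np.array([240,180]),(0,255,0))
cv2.imwrite('pics/w40c.png',im);cv2.imwrite('pics/s40c.png',im2)
def ang(c):  # caps -> lane
    D['n']=(p,st);out=[]
    for q in c:
        t,v=ray(p,[cen('n',q,13)],st);X=t+v[0]*(((o+90*R[:,2]-t)@R[:,2])/(v[0]@R[:,2]));out.append(((X-o)@R).round(1).tolist())
    return out
import pickle;pickle.dump((p,st),open('w40.pkl','wb'))
E
```

```text
t: 42.28
eef_pos: [615.7, 5.3, 299.4]
tcp_rot: [3.124, -0.001, 1.629]
ft_force: [-0.3, -0.9, 0.4]
opening: 1.001
```

View pics/w40c.png

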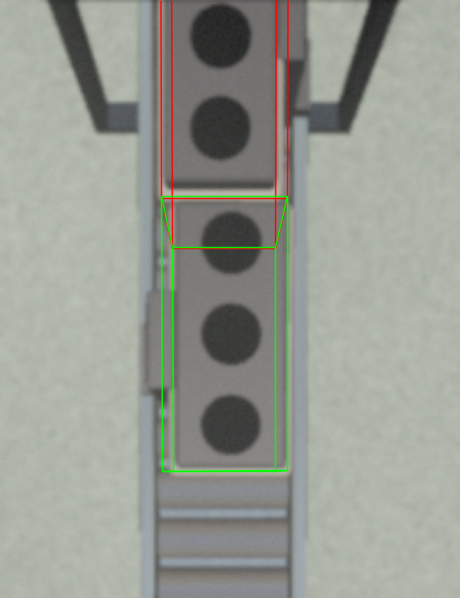

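View pics/s40c.png

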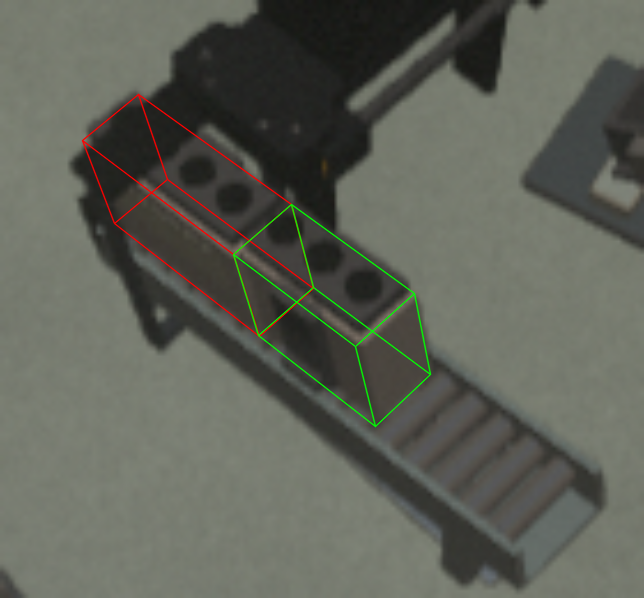

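```bash
python3 -c "
from h import *
print(job.job_done())"
```

```text
the job is handed in; nothing more can be done
None
```

Both cassettes are on the roller lane and the job is handed in, at about 42 s of the 69 s allowed. No verdict is reported.

- **Final check:** the last scene and wrist pictures, with the expected positions drawn over them, show the long cassette at the stop. Its centre is at lane x ≈ -100 mm. The short one sits flat behind it and up against it, with its centre at about +12 mm. The short one is about 3 mm off the lane's middle. The gripper was open, about 300 mm above the bench, and touching nothing.
- **First grip failed:** my first grip on the long cassette was too high. The fingers closed on its narrower deck, so the tab was not pressed and the latch held. I pulled to about 37 N at the wrist, backed off and tried a second, lighter pull of about 19 N. I then gripped about 12 mm lower, and it came out freely. I did not measure the force on the catch itself, so I can only infer that it stayed under the 45 N limit.
- **Vertical tool:** the moves could not tilt the tool, so each cassette arrived about 15 degrees off the lane. I touched its low edge to the rollers and eased the grip to let it turn down flat. The short one was still a few degrees off flat when I opened the fingers.
- **Not measured:** I did not measure the other bench items for movement at the end. My paths kept clear of them, and the force readings showed no unexpected contact.

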